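# Latch the relief panel in and hold the tilting carving board at its pointer

### The job

I want to look at this carved relief in raking light. Swing the keeper bar on the tilting carving board fully shut, past its spring ball, so the panel cannot slide out; only then lift the board by its wooden handle until the board lies in line with the steel pointer on the brass quadrant. Keep hold of the handle: there is no prop, so finish with the gripper still holding the board up steadily at that angle, the keeper still shut and the panel in its place, and leave the pointer setting and the other things on the bench alone.

Things in the scene. Friction and masses are not known exactly. Their poses are not given: they have to be found in the camera images.
- hinge_mid (a point): Middle of the board's hinge axis, 40 mm above the table, half-way through the board (plywood, 184 along the hinge x 196 x 14 mm, on a fixed base 196 x 232 x 18 mm). Hinged along its right-hand edge seen from the robot. Turns with the board: x along the hinge away from the robot, y from hinge to handle, z the board's normal, up; its top face is at z = 7 mm.
- tilt_board (a joint): Angle of the board in rad: 0 lying flat on its rest, growing as the handle edge is lifted, stop at 1.2. Free hinge: the board falls back when let go. Lifting it at the handle takes about 3 N.
- handle_mid (a point): Middle of the lift handle: a wooden dowel, 12 mm diameter, parallel to the hinge, between two steel straps 108 mm apart; 258 mm from the hinge axis in the board's plane, 50 mm beyond the board's free edge, only the table below it. Axes as hinge_mid (x along the dowel). It turns with the board, so it turns between fingers that keep their direction.
- pointer (a joint): Angle of the pointer in rad above the level, about the hinge axis, in the same sense as the board's: the board is at the mark when its angle equals this one. It is set between 0.5 and 0.8 and stays there by friction.
- keeper (a joint): Angle of the keeper bar in rad about its pivot, upright on the board at x = -80, y = 29 mm of hinge_mid's frame: 0 fully shut (at its stop, parallel to the hinge, across the hinge side of the panel), growing as its free end swings away from the panel, out over the hinge; starts 0.5 to 0.95. Just before shut it passes a spring ball (about 4 N at the knob), then snaps to 0 and stays.
- keeper_knob (a point): On the axis of the turned knob of the keeper bar, upright on the board: 16 mm diameter, 40 mm tall, from 22 mm below to 18 mm above this point, 132 mm from the pivot. The wooden bar under it is 16 mm wide, 9 mm thick, its underside 4 mm above the board, its end 168 mm from the pivot. x axis: along the bar from pivot to free end.
- tray_center (a point): Centre of the panel's place on the board's top face, between three low wooden fences (11 mm high): x = 0, y = 118 mm, z = 7 mm of hinge_mid's frame. The fourth side, toward the hinge, is closed by the keeper bar. Axes as hinge_mid.
- panel_center (a point): Centre of the loose limewood relief panel, 130 x 150 x 14 mm (the carving stands up to 6 mm proud of it), about 0.17 kg, lying between the fences with 2 mm play all round; half-way up, 7 mm above the board.
- offcut_center (a point): Wood offcut, 34 x 72 x 22 mm: a bystander.
- tin_center (a point): Round brown wax tin, 61 mm diameter, 26 mm tall: a bystander.
- pointer_line (a point): A point on the line that the steel pointer sets: 125 mm from the hinge axis, opposite the middle of the board; y axis along the pointer, away from the hinge. The pointer itself is a flat steel strip 7 mm wide and 127 mm long, at the board's end nearest the robot (104 mm from the board's middle), outside a brass quadrant arc of 105 mm radius graduated every 5 degrees.
- strip_center (a point): Loose narrow offcut, 24 x 110 x 14 mm, lying on the table beside the stand's hinge side, half-way up: a bystander.

How it is judged (in metres and radians):
On the way, in this order (a step that is already met when the one before it is completed fails the run):
1. the keeper bar is shut in its catch while the board still lies flat (value of joint keeper below 0.03 rad and value of joint tilt_board below 0.05 rad), for 0.2 s.
2. the board is held by its handle in line with the pointer, keeper shut (angle between the y axis of hinge_mid and the y axis of pointer_line, either way round below 0.06 rad and contact force between the fingers and tilt_board_c0 above 1 N and value of joint keeper below 0.03 rad), for 0.3 s.
At the end, for the whole second after the job is handed in: The fingers still hold the lift handle (over 1 N), the board is at rest within 0.06 rad of the pointer, the keeper bar is shut (under 0.03 rad) and the panel's centre is within 14 mm of the centre of its place on the board's face (7 mm when seated) (all of step 2 and value of joint tilt_board above 0.4 rad and velocity of joint tilt_board between -0.05 and 0.05 rad/s and distance between panel_center and tray_center below 0.014 m); the arm keeps its last pose, push and grip.
It fails at once if the board is lifted while the keeper bar is not shut (value of joint tilt_board above 0.12 rad and value of joint keeper above 0.05 rad).
It fails at once if the panel comes out of its place (distance between panel_center and tray_center above 0.025 m).
It fails at once if the pointer is shifted (distance of pointer_line from where it was at the start of the episode above 0.006 m).
It fails at once if a bystander is pushed out of place (distance of any of offcut_center, tin_center, strip_center from where it was at the start of the episode above 0.03 m).
It also fails if it takes over 45 s, if anything falls off the work surface, if the arm or the gripper's body presses on something with over 40 N, if the wrist force passes 120 N, or if a joint passes its speed limit or range.

### The arm

A 6-joint arm with a two-finger parallel gripper is mounted at the origin on the work surface; the furniture and walls round the work are solid. World frame = base frame: x ahead of the robot, y to its left, z up, the work surface at z = 0. Lengths are in m, angles in degrees, forces in N, time in s.
With the tool pointing down it reaches from about 0.35 to 0.875 m from the base axis. Payload 4.2 kg.
Tool frame: the origin (TCP) lies at the very end of the fingers, on their centre line; the grasp point (between the pads) lies 19 mm behind it (r.hold_point_z is the distance from the TCP to the grasp point, in m); z points along the fingers, y is the direction in which the jaws open and shut (so a half turn about z gives the same grasp; the last joint's range is limited). The gripper opens to 87 mm and grips with 3 to 60 N. Pads are 19 mm wide; open, the fingers measure 117 mm over their backs; the gripper's body (75 mm by 190 mm) begins 51 mm behind the grasp point.
Start: joints at [80.478, 22.042, 0.453, 0, -68.411, -14.817], TCP at [0.258, 0.569, 0.223] pointing down, gripper open.
Joint ranges: [-179.83, 179.83], [-69.29, 118.12], [-61.27, 80.66], [-181.25, 117.63], [-171.15, -9.14], [-177.46, 177.46]. Speed limits (degrees/s): [159.86, 159.86, 180, 180, 180, 180].

### API

Orientations are given as a 3x3 rotation matrix whose columns are the frame's x, y, z axes.
In Python, from station import r, cams, ticket gives the robot as it stands.
- The arm moves only by the tool drive_tool, never from a script. Its argument "deltas" is a list of rows, each an object of numbers: "dx", "dy", "dz": the shift along the tool's x, y, z in m; "wx", "wy", "wz": the turn, a rotation vector about the tool's x, y, z in degrees. A call has 1 to 20 rows; each row is the pose to reach, as a shift and turn from the pose commanded when the call began, along the tool's axes at that moment; what a row does not reach only later rows make up. A row lasts 1/10 s, in which the tool goes at most 50 mm and 8.59 degrees, less where a joint would pass 70% of its speed; a pose out of reach is approached as far as the arm can. A call with a gripper value outside its range is refused whole. "gripper" is the opening, from 0 (shut) to 1 (fully open), set as the call begins (left out, the last holds). The fingers move at their own pace and stop on an object; the grip force is fixed at half the most. Time passes only in rows, so rows that repeat a pose let the fingers close. It gives the time, the measured TCP pose, the force and the opening at its end, in the units of the state.
- r.sense(): the state, without advancing time (a new reading comes with each control period).
- cams.capture(name): name is "scene" or "top" or "wrist"; returns the picture (400x640x3 uint8, red, green, blue); there is no depth.
- cams.camera_model(name): a dict with "intrinsics" (3x3 intrinsics, pixels), "extrinsics" (4x4, takes a point from world to camera coordinates); the wrist camera has in their place "T_tool_cam" (4x4, takes a point from camera to tool coordinates, whose origin is the TCP and whose axes are the flange's). Camera axes: x right, y down, z forward; pixel columns grow to the right and rows downward; lengths in m; the calibration is good to about 2 mm. A picture is of the moment at which its call begins: read the wrist's pose just before it. camera_model takes no time and is no camera call.
- ticket.finish_job(): hands the job in, once; it reports no verdict.
The state is a dict: "time_s": time; "joints": joint angles; "joint_velocities": joint speeds; "effort": joint torques, N m; "tcp_pos": TCP position; "ee_rot": TCP orientation; "wrist_force": force on the tool from outside, world axes, zero at the start; "moment": the same for the moment, N m; "gripper_width": opening from 0.0 (shut) to 1.0 (fully open).
Only numpy, scipy, OpenCV 4.12 (cv2) and the standard library are available. Lean on these libraries where they do the work, as an engineer would, in place of code of your own. Each camera call takes 0.05 s, during which the arm holds its last target.

## Working session

There is one attempt and no reset: what is moved stays moved. The work goes in short steps, Python scripts to look and compute and a tool call to move; the robot and the scene stay as the last step left them, time stands still between calls to the robot, and variables do not carry over. Pictures are saved under pics/ and viewed, and the job is handed in when it is done.

Besides the shell and the picture viewer there is one more tool, called after "Request:" by a JSON object that holds its "api" and its "payload". drive_tool: Moves the arm, as the interface text tells. Its arguments: {"type":"object","properties":{"deltas":{"type":"array","items":{"type":"object","properties":{"dx":{"type":"number"},"dy":{"type":"number"},"dz":{"type":"number"},"wx":{"type":"number"},"wy":{"type":"number"},"wz":{"type":"number"}}}},"gripper":{"type":"number"}},"required":["deltas"]}

```bash
ls; mkdir -p pics
python3 - <<'E'
from station import r,cams,ticket
import cv2,json
s=r.sense();print(s['time_s'],s['tcp_pos'],s['ee_rot'],r.hold_point_z)
for n in ["scene","top","wrist"]:
    im=cams.capture(n);cv2.imwrite(f"pics/{n}0.png",im[:,:,::-1]);print(n,cams.camera_model(n))
E
```

```text
pics
0.0 [0.25730779 0.56890816 0.22143494] [[ 9.11032577e-01 -4.12333509e-01 -8.49082081e-04]
 [-4.12334377e-01 -9.11030275e-01 -2.04899693e-03]
 [ 7.13306120e-05  2.21680868e-03 -9.99997540e-01]] 0.0187
scene {'intrinsics': array([[452.27310034,   0.        , 313.90689702],
       [  0.        , 452.27310034, 197.90438674],
       [  0.        ,   0.        ,   1.        ]]), 'extrinsics': array([[ 0.73500351, -0.67799047, -0.00993846, -0.36327907],
       [-0.37374032, -0.39285192, -0.84022946,  0.19355233],
       [ 0.56576322,  0.621286  , -0.54213991,  0.98089667],
       [ 0.        ,  0.        ,  0.        ,  1.        ]])}
top {'intrinsics': array([[389.50426867,   0.        , 313.08390124],
       [  0.        , 389.50426867, 203.97020027],
       [  0.        ,   0.        ,   1.        ]]), 'extrinsics': array([[-0.01838944, -0.99977162,  0.01088775, -0.05211867],
       [-0.99774298,  0.01764656, -0.06478844,  0.46579479],
       [ 0.06458151, -0.0120546 , -0.99783962,  0.94184374],
       [ 0.        ,  0.        ,  0.        ,  1.        ]])}
wrist {'intrinsics': array([[292.67298974,   0.        , 319.25488364],
       [  0.        , 292.67298974, 200.46463687],
       [  0.        ,   0.        ,   1.        ]]), 'T_tool_cam': array([[-9.29574333e-04, -9.69162226e-01, -2.46421824e-01,
         6.56994864e-02],
       [ 9.99999568e-01, -8.97361323e-04, -2.43019196e-04,
         1.71899580e-04],
       [ 1.43956113e-05, -2.46421943e-01,  9.69162642e-01,
        -1.62447831e-01],
       [ 0.00000000e+00,  0.00000000e+00,  0.00000000e+00,
         1.00000000e+00]])}
```

View pics/scene0.png

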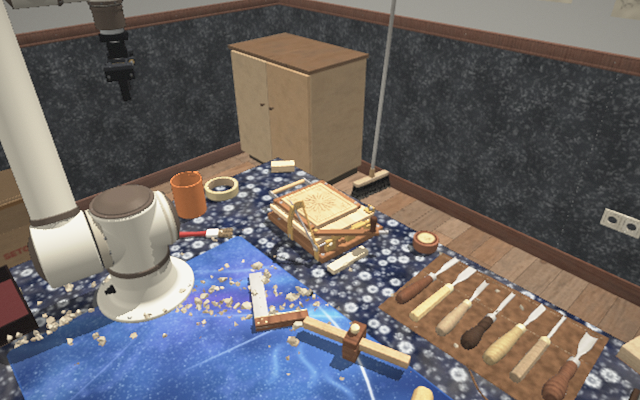

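View pics/top0.png

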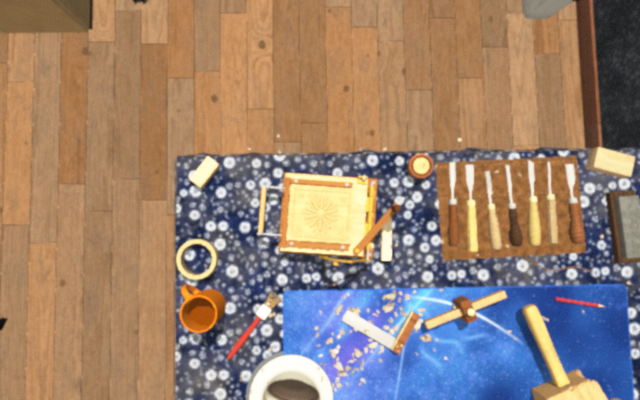

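View pics/wrist0.png

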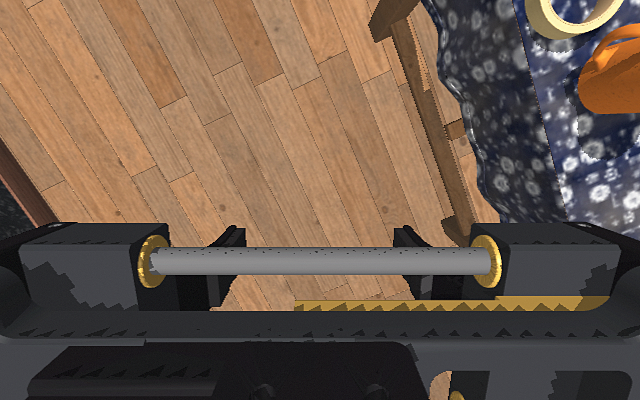

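Scene: the board is mid-bench. In the top view the handle is at about (264,210), the hinge is on the right near column 375, and the keeper bar is open from (357,248) to (400,200). I'll enlarge both views.

Run:
```python
import cv2
a=cv2.imread('pics/top0.png')[160:275,245:415];cv2.imwrite('pics/top0z.png',cv2.resize(a,None,fx=4.7,fy=4.7,interpolation=cv2.INTER_CUBIC))
a=cv2.imread('pics/scene0.png')[165:285,255:395];cv2.imwrite('pics/scene0z.png',cv2.resize(a,None,fx=5,fy=5,interpolation=cv2.INTER_CUBIC))
```

```text
(no output)
```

View pics/top0z.png

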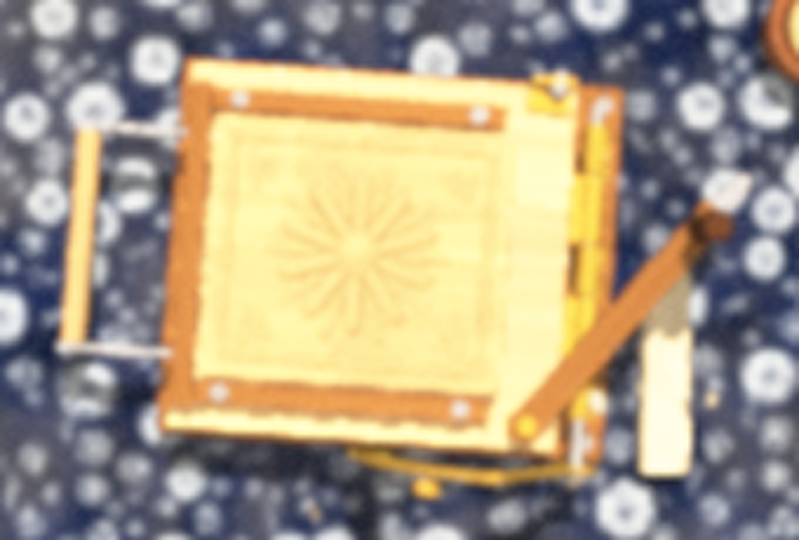

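View pics/scene0z.png

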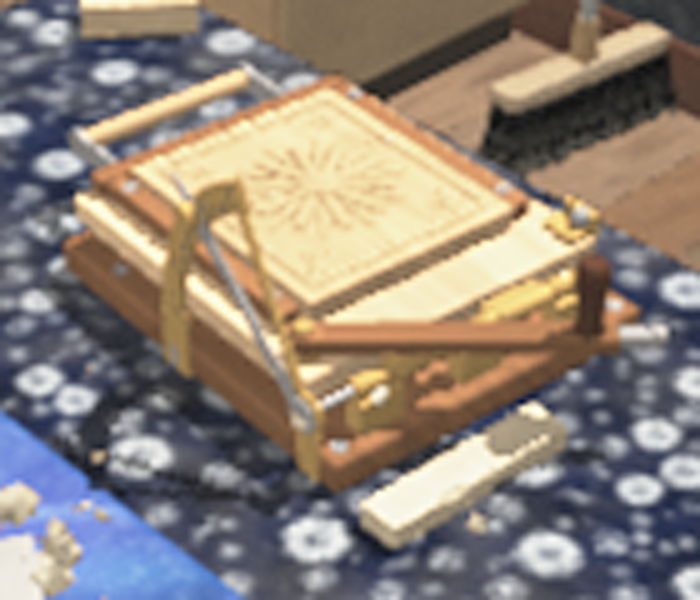

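```bash
cat > h.py <<'E'
import numpy as np
from station import r,cams,ticket
def ray(n,uv):
    m=cams.camera_model(n);K,E=m['intrinsics'],m['extrinsics'];R,t=E[:3,:3],E[:3,3]
    return -R.T@t, R.T@np.linalg.inv(K)@np.r_[uv,1]
def onz(n,uv,z):
    o,d=ray(n,uv);return o+d*(z-o[2])/d[2]
def onpl(n,uv,p,nn):
    o,d=ray(n,uv);return o+d*((p-o)@nn)/(d@nn)
def proj(n,P):
    m=cams.camera_model(n);q=m['intrinsics']@(m['extrinsics'][:3,:3]@P+m['extrinsics'][:3,3]);return q[:2]/q[2]
tz=lambda x,y:np.array([245+x/4.7,160+y/4.7])-.4
sz=lambda x,y:np.array([255+x/5,165+y/5])-.4
E
python3 - <<'E'
from h import *
np.set_printoptions(precision=4,suppress=True)
a=onz('top',tz(88,130),.046);b=onz('top',tz(73,350),.046)
print('handle',a,b,np.linalg.norm(a-b),(a+b)/2,'yaw',np.degrees(np.arctan2(*(a-b)[[1,0]])))
print('pivot',onz('top',tz(525,427),.064))
print('corners far/near free', onz('top',tz(187,62),.047),onz('top',tz(163,430),.047))
print('knob top',onz('top',tz(725,190),.0825),'knob base',onz('top',tz(712,225),.06))
print('knob scene top',onz('scene',sz(593,258),.0825),onz('scene',sz(590,330),.0545))
print('scene handle',onz('scene',sz(87,135),.04),onz('scene',sz(245,75),.04))
E
```

```text
handle [0.5048 0.0576 0.046 ] [0.3937 0.0663 0.046 ] 0.11137631866848684 [0.4493 0.062  0.046 ] yaw -4.458146646063004
pivot [ 0.3519 -0.1581  0.064 ]
corners far/near free [0.5385 0.007  0.047 ] [0.3529 0.0215 0.047 ]
knob top [ 0.466  -0.2564  0.0825] knob base [ 0.4502 -0.2546  0.06  ]
knob scene top [ 0.466  -0.2356  0.0825] [ 0.4522 -0.2479  0.0545]
scene handle [0.4025 0.0679 0.04  ] [0.5072 0.0566 0.04  ]
```

Run:
```python
from h import *
import cv2
np.set_printoptions(precision=4,suppress=True)
yaw=np.radians(-4.4);u=np.array([np.cos(yaw),np.sin(yaw),0]);v=np.array([-u[1],u[0],0])
H=np.array([.451,.062,.04])-.258*v
print('H',H,'pivot pred',H-.08*u+.029*v)
p0=H-.104*u
print('hub proj',proj('scene',p0))
hub=sz(300,408)
for px in [(180,185),(200,225),(240,297),(297,400),(300,408)]:
    q=onpl('scene',sz(*px),p0,u)-p0; print(px,q@v,q[2],np.degrees(np.arctan2(q[2],q@v)))
a=cv2.imread('pics/scene0.png')[190:265,280:345];cv2.imwrite('pics/ptr.png',cv2.resize(a,None,fx=8,fy=8,interpolation=cv2.INTER_CUBIC))
for z in (.06,.1):
  print('knob',z,onz('scene',sz(593,258 if z>.09 else 330),z),onz('top',tz(712,225),z))
piv=H-.08*u+.029*v+[0,0,.02]
for th in (.6,.65,.7,.75):
  d=np.array([np.cos(yaw-th),np.sin(yaw-th),0]);k=piv+.132*d
  k[2]=.1;kb=k.copy();kb[2]=.06;e=piv+.168*d
  f=lambda p:(proj('top',p)+.4-[245,160])*4.7
  g=lambda p:(proj('scene',p)+.4-[255,165])*5
  print(th,f(k),f(kb),f(e),'|',g(k),g(kb),g(e))
```

```text
H [ 0.4312 -0.1952  0.04  ] pivot pred [ 0.3537 -0.1602  0.04  ]
hub proj [315.6698 246.7774]
(180, 185) 0.09244481726099543 0.07578530028434052 39.34454385239638
(200, 225) 0.0775798065906965 0.06121250776015089 38.274368643372576
(240, 297) 0.04783369684536817 0.03689129248110338 37.64087069930589
(297, 400) 0.006085214664424169 0.002518783173417284 22.485570455637152
(300, 408) 0.003930268015109598 -0.0007897064396853101 -11.361126542829444
knob 0.06 [ 0.4475 -0.2535  0.06  ] [ 0.4502 -0.2546  0.06  ]
knob 0.1 [ 0.4464 -0.2512  0.1   ] [ 0.4481 -0.2456  0.1   ]
0.6 [705.7664 207.4693] [688.1373 212.7045] [731.3006 155.9663] | [593.8599 241.5228] [588.6044 311.9685] [664.8755 308.223 ]
0.65 [716.5753 216.1839] [698.4702 221.0398] [744.4354 166.5346] | [596.0895 249.7805] [590.7602 320.4274] [668.1303 318.9601]
0.7 [726.9486 225.4265] [708.3858 229.88  ] [757.0431 177.744 ] | [597.615  258.1414] [592.2258 328.9896] [670.5208 329.8596]
0.75 [736.8606 235.1749] [717.8597 239.2038] [769.0928 189.5679] | [598.4211 266.5858] [592.9864 337.6351] [672.0234 340.8971]
```

View pics/ptr.png

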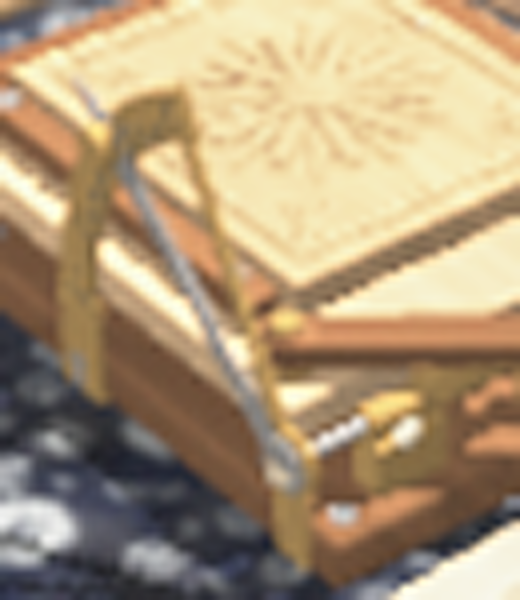

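Pointer is about 0.68 rad and the keeper about 0.68 rad. Next I move above the knob with the fingers partly open.

Request:
{"api": "drive_tool", "payload": {"deltas": [{"dx": 0.015, "dy": 0.02, "wz": 0.6}, {"dx": 0.045, "dy": 0.059, "wz": 2}, {"dx": 0.075, "dy": 0.098, "wz": 3}, {"dx": 0.105, "dy": 0.137, "wz": 4}, {"dx": 0.135, "dy": 0.176, "wz": 5}, {"dx": 0.165, "dy": 0.215, "wz": 6}, {"dx": 0.195, "dy": 0.254, "wz": 7}, {"dx": 0.225, "dy": 0.293, "wz": 8}, {"dx": 0.255, "dy": 0.332, "wz": 9}, {"dx": 0.285, "dy": 0.371, "wz": 10}, {"dx": 0.315, "dy": 0.41, "wz": 11}, {"dx": 0.345, "dy": 0.449, "wz": 12}, {"dx": 0.375, "dy": 0.488, "wz": 13}, {"dx": 0.405, "dy": 0.527, "wz": 14}, {"dx": 0.435, "dy": 0.566, "wz": 15}, {"dx": 0.465, "dy": 0.605, "wz": 16.5}, {"dx": 0.49, "dy": 0.638, "wz": 18}, {"dx": 0.506, "dy": 0.659, "wz": 18.7}, {"dx": 0.513, "dy": 0.668, "wz": 19}, {"dx": 0.513, "dy": 0.668, "wz": 19}], "gripper": 0.5}}

```text
schema error: expected keys dx, dy, dz, wx, wy, wz
```

```bash
cat >> h.py <<'E'
def wray(s,uv):
    m=cams.camera_model('wrist');T=m['T_tool_cam'];R=np.array(s['ee_rot'])
    c=np.array(s['tcp_pos'])+R@T[:3,3]; return c,R@T[:3,:3]@np.linalg.inv(m['intrinsics'])@np.r_[uv,1]
def wproj(s,P):
    m=cams.camera_model('wrist');T=m['T_tool_cam'];R=np.array(s['ee_rot'])
    q=T[:3,:3].T@(R.T@(np.array(P)-np.array(s['tcp_pos']))-T[:3,3]);q=m['intrinsics']@q;return q[:2]/q[2]
yaw=np.radians(-4.4);u=np.array([np.cos(yaw),np.sin(yaw),0]);v=np.array([-u[1],u[0],0])
H=np.array([.451,.062,.04])-.258*v
piv=H-.08*u+.029*v+[0,0,.02]
E
python3 - <<'E'
from h import *
import cv2
np.set_printoptions(precision=4,suppress=True)
s=r.sense();print(s['time_s'],s['tcp_pos'],s['ee_rot'],s['gripper_width'],s['wrist_force'])
cv2.imwrite('pics/w1.png',cams.capture('wrist')[:,:,::-1])
d=lambda th:np.array([np.cos(yaw-th),np.sin(yaw-th),0])
print('piv',wproj(s,piv),'knob',[wproj(s,piv+.132*d(t)+[0,0,.04]) for t in(.6,.68,.75)],'hub',wproj(s,H-.104*u),'hinge',wproj(s,H))
E
```

```text
0.15 [0.2574 0.569  0.2217] [[ 0.9111 -0.4122 -0.0006]
 [-0.4122 -0.9111 -0.0015]
 [ 0.0001  0.0016 -1.    ]] 1.003876219814427 [-0.3039 -0.0593 -0.0413]
piv [1094.529  -288.3137] knob [array([1481.8867, -697.8221]), array([1494.3736, -688.5369]), array([1503.6701, -678.5167])] hub [1066.9606 -237.3232] hinge [1099.5751 -400.9322]
```

View pics/w1.png

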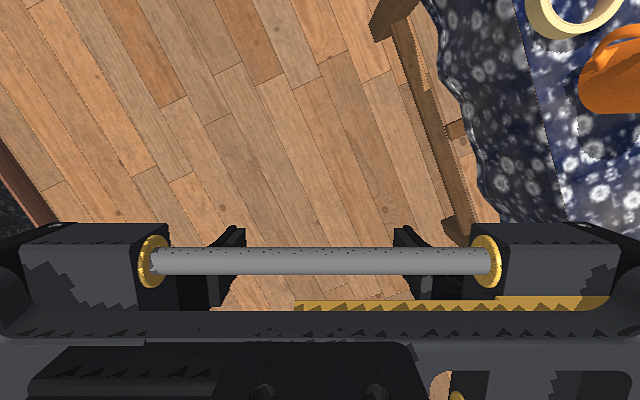

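All six keys are needed in each row.

Request:
{"api": "drive_tool", "payload": {"deltas": [{"dx": 0.015, "dy": 0.02, "dz": 0, "wx": 0, "wy": 0, "wz": 0.6}, {"dx": 0.045, "dy": 0.059, "dz": 0, "wx": 0, "wy": 0, "wz": 2}, {"dx": 0.075, "dy": 0.098, "dz": 0, "wx": 0, "wy": 0, "wz": 3}, {"dx": 0.105, "dy": 0.137, "dz": 0, "wx": 0, "wy": 0, "wz": 4}, {"dx": 0.135, "dy": 0.176, "dz": 0, "wx": 0, "wy": 0, "wz": 5}, {"dx": 0.165, "dy": 0.215, "dz": 0, "wx": 0, "wy": 0, "wz": 6}, {"dx": 0.195, "dy": 0.254, "dz": 0, "wx": 0, "wy": 0, "wz": 7}, {"dx": 0.225, "dy": 0.293, "dz": 0, "wx": 0, "wy": 0, "wz": 8}, {"dx": 0.255, "dy": 0.332, "dz": 0, "wx": 0, "wy": 0, "wz": 9}, {"dx": 0.285, "dy": 0.371, "dz": 0, "wx": 0, "wy": 0, "wz": 10}, {"dx": 0.315, "dy": 0.41, "dz": 0, "wx": 0, "wy": 0, "wz": 11}, {"dx": 0.345, "dy": 0.449, "dz": 0, "wx": 0, "wy": 0, "wz": 12}, {"dx": 0.375, "dy": 0.488, "dz": 0, "wx": 0, "wy": 0, "wz": 13}, {"dx": 0.405, "dy": 0.527, "dz": 0, "wx": 0, "wy": 0, "wz": 14}, {"dx": 0.435, "dy": 0.566, "dz": 0, "wx": 0, "wy": 0, "wz": 15}, {"dx": 0.465, "dy": 0.605, "dz": 0, "wx": 0, "wy": 0, "wz": 16.5}, {"dx": 0.49, "dy": 0.638, "dz": 0, "wx": 0, "wy": 0, "wz": 18}, {"dx": 0.506, "dy": 0.659, "dz": 0, "wx": 0, "wy": 0, "wz": 18.7}, {"dx": 0.513, "dy": 0.668, "dz": 0, "wx": 0, "wy": 0, "wz": 19}, {"dx": 0.513, "dy": 0.668, "dz": 0, "wx": 0, "wy": 0, "wz": 19}], "gripper": 0.5}}

```text
time_s: 2.2
tcp_pos: [0.4495, -0.2514, 0.222]
ee_rot: [[0.726, -0.688, -0.001], [-0.688, -0.726, 0.0], [-0.001, 0.0, -1.0]]
wrist_force: [0.2, 0.6, 0.1]
gripper_width: 0.5
```

```bash
cat > look.py <<'E'
import sys
from h import *
import cv2
np.set_printoptions(precision=4,suppress=True)
s=r.sense();print(s['time_s'],s['tcp_pos'],s['ee_rot'],s['gripper_width'],s['wrist_force'])
for n in sys.argv[2:]: cv2.imwrite(f'pics/{n}{sys.argv[1]}.png',cams.capture(n)[:,:,::-1])
d=lambda th:np.array([np.cos(yaw-th),np.sin(yaw-th),0])
print('piv',wproj(s,piv),'knob',[wproj(s,piv+.132*d(t)+[0,0,.04]) for t in(.6,.68,.75)],'hub',wproj(s,H-.104*u),'hinge',wproj(s,H))
E
python3 look.py 2 wrist
```

```text
2.2 [ 0.4495 -0.2514  0.222 ] [[ 0.7258 -0.6879 -0.001 ]
 [-0.6879 -0.7258  0.0003]
 [-0.0009  0.0004 -1.    ]] 0.49966102446705596 [0.1863 0.583  0.1412]
piv [318.6381 290.627 ] knob [array([307.5742, 194.8207]), array([318.1439, 194.3796]), array([327.3982, 194.6699])] hub [347.4411 282.4962] hinge [296.0678 223.9554]
```

View pics/wrist2.png

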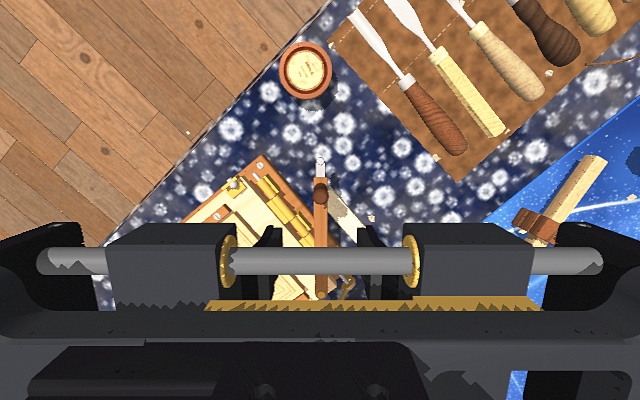

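The knob is at (320,194) against a predicted (318,194), so it is centred between the fingers. I descend to a tip height of 72 mm.

Request:
{"api": "drive_tool", "payload": {"deltas": [{"dx": 0, "dy": 0, "dz": 0.03, "wx": 0, "wy": 0, "wz": 0}, {"dx": 0, "dy": 0, "dz": 0.06, "wx": 0, "wy": 0, "wz": 0}, {"dx": 0, "dy": 0, "dz": 0.09, "wx": 0, "wy": 0, "wz": 0}, {"dx": 0, "dy": 0, "dz": 0.115, "wx": 0, "wy": 0, "wz": 0}, {"dx": 0, "dy": 0, "dz": 0.135, "wx": 0, "wy": 0, "wz": 0}, {"dx": 0, "dy": 0, "dz": 0.145, "wx": 0, "wy": 0, "wz": 0}, {"dx": 0, "dy": 0, "dz": 0.15, "wx": 0, "wy": 0, "wz": 0}, {"dx": 0, "dy": 0, "dz": 0.15, "wx": 0, "wy": 0, "wz": 0}], "gripper": 0.5}}

```text
time_s: 3.05
tcp_pos: [0.4498, -0.25, 0.0728]
ee_rot: [[0.728, -0.685, 0.0], [-0.685, -0.728, -0.0], [0.0, -0.0, -1.0]]
wrist_force: [0.2, -0.3, 0.8]
gripper_width: 0.501
```

```bash
python3 look.py 3 wrist scene
python3 - <<'E'
import cv2
a=cv2.imread('pics/scene3.png')[165:285,255:395];cv2.imwrite('pics/scene3z.png',cv2.resize(a,None,fx=4,fy=4,interpolation=cv2.INTER_CUBIC))
E
```

```text
3.05 [ 0.4498 -0.25    0.0728] [[ 0.7281 -0.6855  0.0001]
 [-0.6855 -0.7281 -0.0001]
 [ 0.0001 -0.     -1.    ]] 0.5009483483861243 [ 0.2359 -0.2671  0.7572]
piv [319.3854 398.9486] knob [array([298.6434, 261.0411]), array([319.6036, 260.2825]), array([337.9499, 260.8835])] hub [365.669  377.1685] hinge [282.2    288.0613]
```

View pics/wrist3.png

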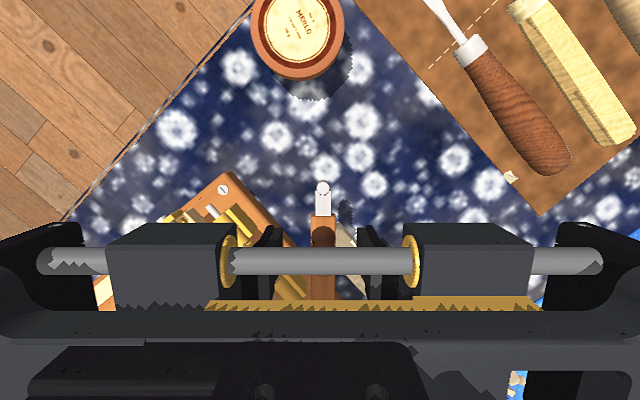

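View pics/scene3z.png

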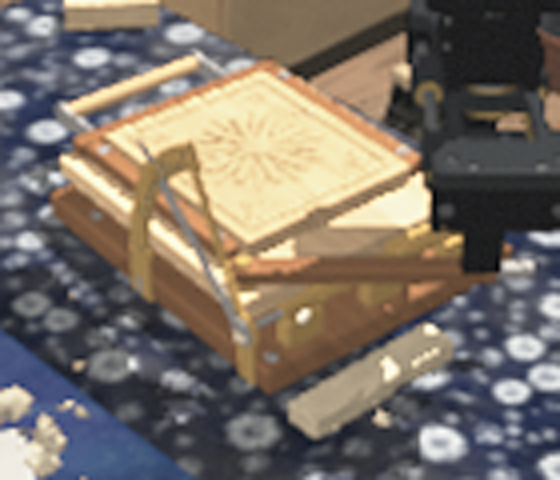

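```bash
cat > arc.py <<'E'
from h import *
np.set_printoptions(precision=4,suppress=True)
s=r.sense();R=np.array(s['ee_rot']);p=np.array(s['tcp_pos'])
tx=np.arctan2(R[1,0],R[0,0])
def tgt(th,lead,z=.076):
    a=yaw-th; k=piv+.132*np.array([np.cos(a),np.sin(a),0])+lead*np.array([-np.sin(a),np.cos(a),0]);k[2]=z
    d=R.T@(k-p); return np.round(d,4),round(np.degrees(-(a-tx)),1)
if __name__=='__main__':
  for th in np.linspace(.68,0.1,12): print(round(th,3),*tgt(th,.004))
  for l in (.004,.006,.008): print(0,l,*tgt(0,l))
E
python3 arc.py
```

```text
0.68 [-0.0004 -0.0033 -0.0024] 0.1
0.627 [-0.0008 -0.0102 -0.0024] -3.0
0.575 [-0.0015 -0.0171 -0.0024] -6.0
0.522 [-0.0026 -0.024  -0.0024] -9.0
0.469 [-0.0041 -0.0308 -0.0024] -12.0
0.416 [-0.0059 -0.0375 -0.0024] -15.0
0.364 [-0.0081 -0.0441 -0.0024] -18.1
0.311 [-0.0107 -0.0506 -0.0024] -21.1
0.258 [-0.0135 -0.057  -0.0024] -24.1
0.205 [-0.0167 -0.0631 -0.0024] -27.1
0.153 [-0.0202 -0.0692 -0.0024] -30.1
0.1 [-0.0241 -0.075  -0.0024] -33.2
0 0.004 [-0.0322 -0.0854 -0.0024] -38.9
0 0.006 [-0.0334 -0.087  -0.0024] -38.9
0 0.008 [-0.0347 -0.0885 -0.0024] -38.9
```

Request:
{"api": "drive_tool", "payload": {"deltas": [{"dx": 0, "dy": 0, "dz": -0.003, "wx": 0, "wy": 0, "wz": 0}, {"dx": 0, "dy": 0, "dz": -0.003, "wx": 0, "wy": 0, "wz": 0}, {"dx": 0, "dy": 0, "dz": -0.003, "wx": 0, "wy": 0, "wz": 0}, {"dx": 0, "dy": -0.003, "dz": -0.003, "wx": 0, "wy": 0, "wz": 0}, {"dx": -0.001, "dy": -0.01, "dz": -0.003, "wx": 0, "wy": 0, "wz": -3}, {"dx": -0.0015, "dy": -0.017, "dz": -0.003, "wx": 0, "wy": 0, "wz": -6}, {"dx": -0.0025, "dy": -0.024, "dz": -0.003, "wx": 0, "wy": 0, "wz": -9}, {"dx": -0.004, "dy": -0.031, "dz": -0.003, "wx": 0, "wy": 0, "wz": -12}, {"dx": -0.006, "dy": -0.0375, "dz": -0.003, "wx": 0, "wy": 0, "wz": -15}, {"dx": -0.008, "dy": -0.044, "dz": -0.003, "wx": 0, "wy": 0, "wz": -18}, {"dx": -0.0105, "dy": -0.0505, "dz": -0.003, "wx": 0, "wy": 0, "wz": -21}, {"dx": -0.0135, "dy": -0.057, "dz": -0.003, "wx": 0, "wy": 0, "wz": -24}, {"dx": -0.0165, "dy": -0.063, "dz": -0.003, "wx": 0, "wy": 0, "wz": -27}, {"dx": -0.02, "dy": -0.069, "dz": -0.003, "wx": 0, "wy": 0, "wz": -30}, {"dx": -0.02, "dy": -0.069, "dz": -0.003, "wx": 0, "wy": 0, "wz": -30}], "gripper": 0.28}}

```text
time_s: 4.65
tcp_pos: [0.4827, -0.1862, 0.0756]
ee_rot: [[0.973, -0.23, 0.0], [-0.23, -0.973, 0.0], [0.0, -0.0, -1.0]]
wrist_force: [0.4, -0.5, -0.0]
gripper_width: 0.276
```

```bash
python3 look.py 4 wrist scene
python3 - <<'E'
import cv2
a=cv2.imread('pics/scene4.png')[165:285,255:395];cv2.imwrite('pics/scene4z.png',cv2.resize(a,None,fx=4,fy=4,interpolation=cv2.INTER_CUBIC))
E
python3 arc.py | tail -5
```

```text
4.65 [ 0.4827 -0.1862  0.0756] [[ 0.9732 -0.2298  0.    ]
 [-0.2298 -0.9732  0.    ]
 [ 0.     -0.     -1.    ]] 0.27641664569230046 [ 0.4163 -0.5343 -0.0478]
piv [325.4145 395.4338] knob [array([436.6271, 280.1081]), array([453.4438, 288.5198]), array([467.1528, 296.7784])] hub [363.4506 392.5913] hinge [347.0287 282.1961]
0.153 [ 0.0005 -0.0005 -0.0005] -0.2
0.1 [ 0.0001 -0.0074 -0.0005] -3.3
0 0.004 [-0.0017 -0.0205 -0.0005] -9.0
0 0.006 [-0.002  -0.0225 -0.0005] -9.0
0 0.008 [-0.0024 -0.0244 -0.0005] -9.0
```

View pics/wrist4.png

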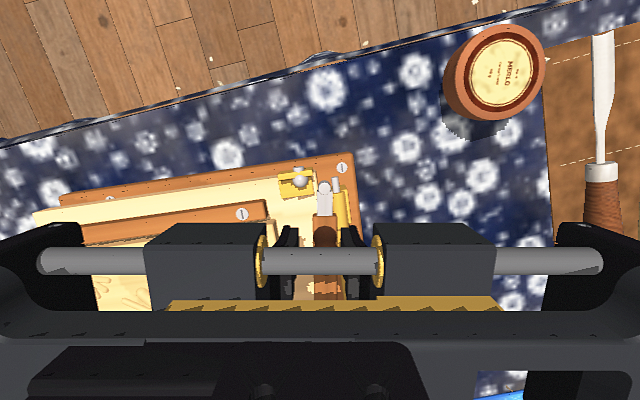

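View pics/scene4z.png

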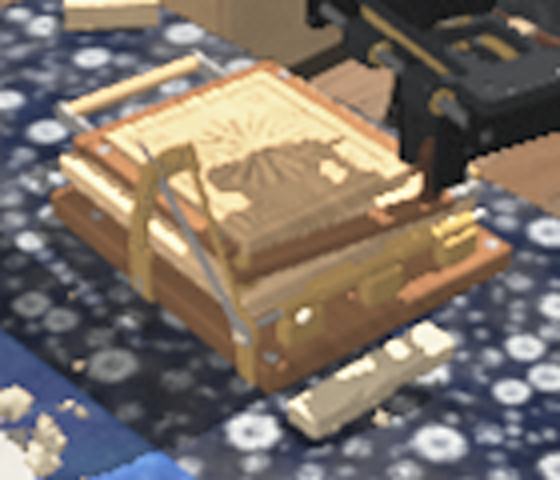

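The bar is following. Its steel tip is at (325,187) and the catch ball at (300,180). Now I push through the catch.

Request:
{"api": "drive_tool", "payload": {"deltas": [{"dx": 0, "dy": -0.004, "dz": 0, "wx": 0, "wy": 0, "wz": -2}, {"dx": 0, "dy": -0.008, "dz": 0, "wx": 0, "wy": 0, "wz": -4}, {"dx": -0.0005, "dy": -0.012, "dz": 0, "wx": 0, "wy": 0, "wz": -6}, {"dx": -0.001, "dy": -0.016, "dz": 0, "wx": 0, "wy": 0, "wz": -7.5}, {"dx": -0.0015, "dy": -0.019, "dz": 0, "wx": 0, "wy": 0, "wz": -9}, {"dx": -0.002, "dy": -0.022, "dz": 0, "wx": 0, "wy": 0, "wz": -9}, {"dx": -0.002, "dy": -0.022, "dz": 0, "wx": 0, "wy": 0, "wz": -9}], "gripper": 0.28}}

```text
time_s: 5.45
tcp_pos: [0.4854, -0.1669, 0.0756]
ee_rot: [[0.997, -0.073, -0.001], [-0.073, -0.997, -0.004], [-0.001, 0.004, -1.0]]
wrist_force: [-0.1, -13.6, -2.4]
gripper_width: 0.28
```

```bash
python3 look.py 5 wrist scene
python3 - <<'E'
import cv2
a=cv2.imread('pics/scene5.png')[165:285,255:395];cv2.imwrite('pics/scene5z.png',cv2.resize(a,None,fx=4,fy=4,interpolation=cv2.INTER_CUBIC))
E
python3 arc.py | tail -5
```

```text
5.45 [ 0.4854 -0.1669  0.0756] [[ 0.9973 -0.0732 -0.0009]
 [-0.0732 -0.9973 -0.0036]
 [-0.0007  0.0037 -1.    ]] 0.2796148346186872 [ -0.0545 -13.6493  -2.4455]
piv [323.644  395.5346] knob [array([466.1082, 297.9791]), array([480.3186, 308.3633]), array([491.5755, 318.1434])] hub [357.421  397.2067] hinge [362.21   286.6758]
0.153 [-0.0008  0.0195 -0.0003] 8.9
0.1 [-0.0001  0.0126 -0.0003] 5.9
0 0.004 [ 0.0002 -0.0006 -0.0004] 0.2
0 0.006 [ 0.0002 -0.0026 -0.0004] 0.2
0 0.008 [ 0.0002 -0.0046 -0.0004] 0.2
```

View pics/wrist5.png

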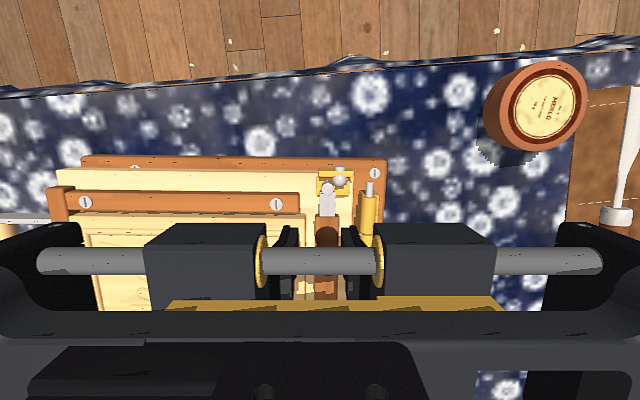

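View pics/scene5z.png

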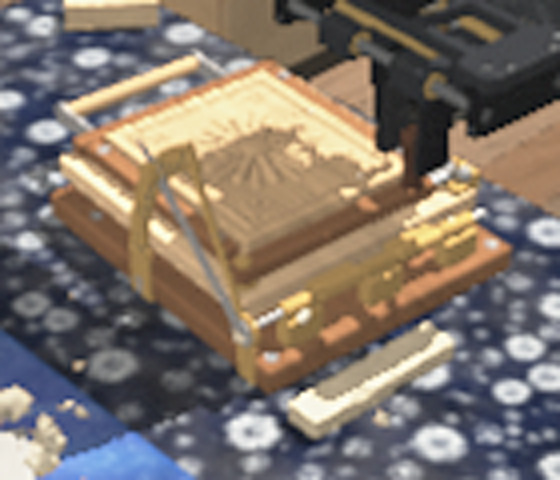

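13.6 N against the stop, and the bar tip at (327,195) is now inside the ball at (340,182). I back off slightly, rise clear, and verify.

Request:
{"api": "drive_tool", "payload": {"deltas": [{"dx": 0, "dy": 0.002, "dz": 0, "wx": 0, "wy": 0, "wz": 0}, {"dx": 0, "dy": 0.003, "dz": 0, "wx": 0, "wy": 0, "wz": 0}, {"dx": 0, "dy": 0.003, "dz": -0.015, "wx": 0, "wy": 0, "wz": 0}, {"dx": 0, "dy": 0.003, "dz": -0.04, "wx": 0, "wy": 0, "wz": 0}, {"dx": 0, "dy": 0.003, "dz": -0.08, "wx": 0, "wy": 0, "wz": 0}, {"dx": 0, "dy": -0.03, "dz": -0.11, "wx": 0, "wy": 0, "wz": 0}, {"dx": 0, "dy": -0.07, "dz": -0.12, "wx": 0, "wy": 0, "wz": 0}, {"dx": 0, "dy": -0.11, "dz": -0.12, "wx": 0, "wy": 0, "wz": 0}, {"dx": -0.01, "dy": -0.15, "dz": -0.12, "wx": 0, "wy": 0, "wz": 0}, {"dx": -0.03, "dy": -0.19, "dz": -0.12, "wx": 0, "wy": 0, "wz": 0}, {"dx": -0.05, "dy": -0.22, "dz": -0.12, "wx": 0, "wy": 0, "wz": 0}, {"dx": -0.05, "dy": -0.23, "dz": -0.12, "wx": 0, "wy": 0, "wz": 0}, {"dx": -0.05, "dy": -0.23, "dz": -0.12, "wx": 0, "wy": 0, "wz": 0}], "gripper": 0.28}}

```text
time_s: 6.85
tcp_pos: [0.4532, 0.07, 0.1959]
ee_rot: [[0.997, -0.072, 0.001], [-0.072, -0.997, 0.001], [0.001, -0.001, -1.0]]
wrist_force: [-0.1, 0.7, 0.2]
gripper_width: 0.281
```

```bash
python3 look.py 6 wrist scene top
python3 - <<'E'
import cv2
a=cv2.imread('pics/scene6.png')[165:285,255:395];a=cv2.resize(a,None,fx=4,fy=4,interpolation=cv2.INTER_CUBIC)
cv2.imwrite('pics/scene6z.png',a)
a=cv2.imread('pics/top6.png')[160:275,245:415];cv2.imwrite('pics/top6z.png',cv2.resize(a,None,fx=4.7,fy=4.7,interpolation=cv2.INTER_CUBIC))
E
```

```text
6.85 [0.4532 0.07   0.1959] [[ 0.9974 -0.0721  0.001 ]
 [-0.0721 -0.9974  0.0008]
 [ 0.0009 -0.0009 -1.    ]] 0.280502908878033 [-0.1335  0.6567  0.1977]
piv [532.6658 263.6433] knob [array([670.8253, 172.0245]), array([678.1963, 179.0713]), array([683.9055, 185.7578])] hub [541.4233 274.4995] hinge [559.2219 189.5697]
```

View pics/wrist6.png

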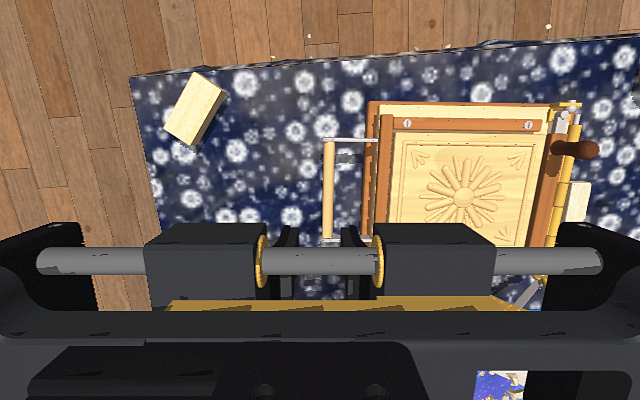

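View pics/scene6z.png

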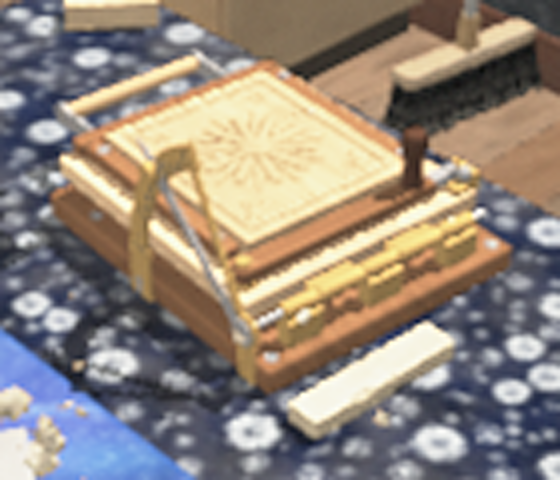

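View pics/top6z.png

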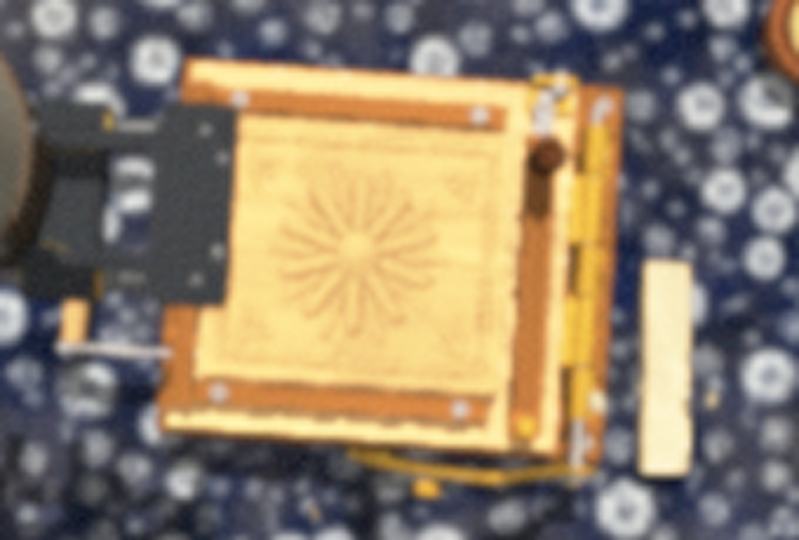

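Keeper shut: in the top view its bar is parallel to the hinge edge and its tip is in the catch. In the wrist view the dowel runs from (328,141) to (329,240). I locate it precisely.

Run:
```python
from h import *
import cv2
np.set_printoptions(precision=4,suppress=True)
im=cv2.imread('pics/wrist6.png')
a=im[125:250,300:400];cv2.imwrite('pics/hd.png',cv2.resize(a,None,fx=4,fy=4,interpolation=cv2.INTER_CUBIC))
hsv=cv2.cvtColor(im,cv2.COLOR_BGR2HSV)
s=r.sense()
for row in (150,165,180,195,210,220):
    c=[x for x in range(310,350) if hsv[row,x,0]<30 and hsv[row,x,1]>40 and hsv[row,x,2]>100]
    m=(min(c)+max(c))/2 if c else None
    if c:
        o,d=wray(s,(m,row));p=o+d*(.04-o[2])/d[2];print(row,min(c),max(c),p, (p-H)@u,(p-H)@v)
for uv in ((329,138),(331,242)):
    o,d=wray(s,uv);p=o+d*(.043-o[2])/d[2];print(p,(p-H)@u,(p-H)@v)
Hd=H+.258*v
print('handle',Hd,'in tool',np.array(s['ee_rot']).T@(Hd-s['tcp_pos']))
```

```text
150 324 334 [0.4932 0.0546 0.04  ] 0.042674911827336945 0.25389184635889644
165 323 334 [0.4772 0.0563 0.04  ] 0.026552989339345173 0.2543110356016741
180 323 333 [0.4607 0.058  0.04  ] 0.010017869582840802 0.254740968467009
195 323 333 [0.4438 0.0592 0.04  ] -0.006946817753734631 0.25462429088124616
210 322 332 [0.4265 0.0615 0.04  ] -0.024357173386041285 0.2556347606461557
220 322 332 [0.4147 0.0623 0.04  ] -0.03622112939953603 0.2555631615145742
[0.5059 0.0538 0.043 ] 0.05540233875292118 0.2540870232074278
[0.3888 0.0596 0.043 ] -0.061843814332876806 0.2508781124113813
handle [0.451 0.062 0.04 ] in tool [-0.0019  0.006   0.1555]
```

View pics/hd.png

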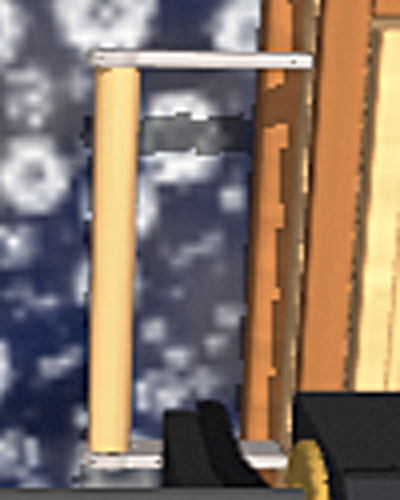

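Request:
{"api": "drive_tool", "payload": {"deltas": [{"dx": -0.0015, "dy": 0.01, "dz": 0, "wx": 0, "wy": 0, "wz": 0}, {"dx": -0.0015, "dy": 0.01, "dz": 0.02, "wx": 0, "wy": 0, "wz": 0}, {"dx": -0.0015, "dy": 0.01, "dz": 0.05, "wx": 0, "wy": 0, "wz": 0}, {"dx": -0.0015, "dy": 0.01, "dz": 0.08, "wx": 0, "wy": 0, "wz": 0}, {"dx": -0.0015, "dy": 0.01, "dz": 0.11, "wx": 0, "wy": 0, "wz": 0}, {"dx": -0.0015, "dy": 0.01, "dz": 0.135, "wx": 0, "wy": 0, "wz": 0}, {"dx": -0.0015, "dy": 0.01, "dz": 0.155, "wx": 0, "wy": 0, "wz": 0}, {"dx": -0.0015, "dy": 0.01, "dz": 0.168, "wx": 0, "wy": 0, "wz": 0}, {"dx": -0.0015, "dy": 0.01, "dz": 0.175, "wx": 0, "wy": 0, "wz": 0}, {"dx": -0.0015, "dy": 0.01, "dz": 0.175, "wx": 0, "wy": 0, "wz": 0}], "gripper": 0.55}}

```text
time_s: 8.0
tcp_pos: [0.4505, 0.0572, 0.0198]
ee_rot: [[0.997, -0.077, -0.002], [-0.077, -0.997, -0.001], [-0.002, 0.001, -1.0]]
wrist_force: [-0.3, 0.6, -0.4]
gripper_width: 0.549
```

```bash
python3 look.py 7 wrist
```

```text
8.0 [0.4505 0.0572 0.0198] [[ 0.997  -0.0773 -0.002 ]
 [-0.0773 -0.997  -0.001 ]
 [-0.0019  0.0012 -1.    ]] 0.5494415472158286 [-0.3083  0.5607 -0.3893]
piv [744.3909 409.7387] knob [array([1303.3964,  249.4048]), array([1313.7182,  268.2532]), array([1319.6257,  285.761 ])] hub [731.6833 409.9092] hinge [800.4277 253.7859]
```

View pics/wrist7.png

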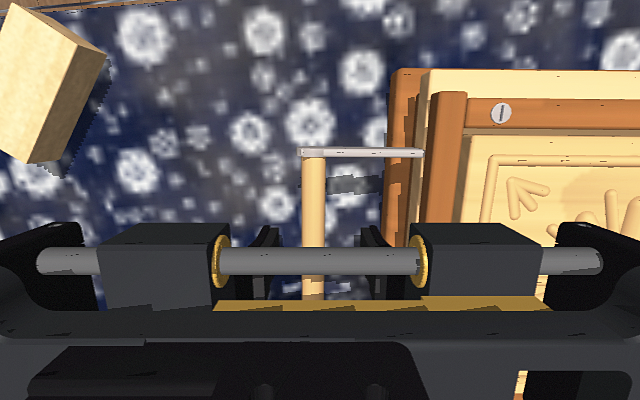

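The dowel is at column 313.5, so the tool is about 3.5 mm off in y. I shift and close.

Request:
{"api": "drive_tool", "payload": {"deltas": [{"dx": 0, "dy": -0.0035, "dz": 0, "wx": 0, "wy": 0, "wz": 0}, {"dx": 0, "dy": -0.0035, "dz": 0, "wx": 0, "wy": 0, "wz": 0}], "gripper": 0.4}}

```text
time_s: 8.25
tcp_pos: [0.4519, 0.0624, 0.0214]
ee_rot: [[0.997, -0.075, 0.002], [-0.075, -0.997, 0.001], [0.002, -0.001, -1.0]]
wrist_force: [0.9, -0.2, -0.3]
gripper_width: 0.448
```

Request:
{"api": "drive_tool", "payload": {"deltas": [{"dx": 0, "dy": 0, "dz": 0, "wx": 0, "wy": 0, "wz": 0}, {"dx": 0, "dy": 0, "dz": 0, "wx": 0, "wy": 0, "wz": 0}, {"dx": 0, "dy": 0, "dz": 0, "wx": 0, "wy": 0, "wz": 0}, {"dx": 0, "dy": 0, "dz": 0, "wx": 0, "wy": 0, "wz": 0}, {"dx": 0, "dy": 0, "dz": 0, "wx": 0, "wy": 0, "wz": 0}, {"dx": 0, "dy": 0, "dz": 0, "wx": 0, "wy": 0, "wz": 0}, {"dx": 0, "dy": 0, "dz": 0, "wx": 0, "wy": 0, "wz": 0}], "gripper": 0.0}}

```text
time_s: 8.95
tcp_pos: [0.4509, 0.0607, 0.0207]
ee_rot: [[0.997, -0.075, -0.001], [-0.075, -0.997, -0.002], [-0.001, 0.002, -1.0]]
wrist_force: [1.5, -6.8, 0.5]
gripper_width: 0.123
```

Run:
```python
from h import *
np.set_printoptions(precision=4,suppress=True)
s=r.sense();R=np.array(s['ee_rot']);p=np.array(s['tcp_pos']);print(s['time_s'],p,R,s['gripper_width'],s['wrist_force'])
# arc in tool coordinates relative to the commanded pose
for a in np.linspace(0,.68,18):
    d=.258*((np.cos(a)-1)*v+np.sin(a)*np.array([0,0,1])); print(round(a,3),R.T@d)
# pointer: rays from scene0
import cv2
p0=H-.104*u
```

```text
8.95 [0.4509 0.0607 0.0207] [[ 0.9972 -0.0754 -0.001 ]
 [-0.0754 -0.9971 -0.0017]
 [-0.0009  0.0018 -1.    ]] 0.12307153966637116 [ 1.5394 -6.7563  0.4754]
0.0 [0. 0. 0.]
0.04 [-0.      0.0002 -0.0103]
0.08 [-0.      0.0009 -0.0206]
0.12 [-0.      0.0019 -0.0309]
0.16 [-0.      0.0034 -0.0411]
0.2 [-0.0001  0.0052 -0.0512]
0.24 [-0.0001  0.0075 -0.0613]
0.28 [-0.0001  0.0102 -0.0713]
0.32 [-0.0001  0.0132 -0.0811]
0.36 [-0.0001  0.0167 -0.0909]
0.4 [-0.0001  0.0205 -0.1004]
0.44 [-0.0001  0.0248 -0.1098]
0.48 [-0.0001  0.0294 -0.1191]
0.52 [-0.0002  0.0343 -0.1281]
0.56 [-0.0002  0.0396 -0.137 ]
0.6 [-0.0002  0.0453 -0.1456]
0.64 [-0.0002  0.0513 -0.154 ]
0.68 [-0.0002  0.0577 -0.1621]
```

Gripped (6.8 N side load, 10.7 mm opening). Before lifting, I refine the pointer angle from the scene picture.

Run:
```python
from h import *
import cv2
np.set_printoptions(precision=3,suppress=True)
p0=H-.104*u
pts={}
for f in ('scene0','scene6'):
    im=cv2.imread(f'pics/{f}.png');hsv=cv2.cvtColor(im,cv2.COLOR_BGR2HSV)
    P=[]
    for y in range(200,248):
        xc=290+(y-200.6)*(315.6-290)/(248.1-200.6)
        xs=[x for x in range(int(xc)-4,int(xc)+6) if hsv[y,x,1]<75 and hsv[y,x,2]>60]
        if xs: P.append((np.mean(xs),y,len(xs)))
    P=np.array(P);print(f);print(P.T)
    Q=np.array([onpl('scene',q[:2],p0,u)-p0 for q in P]);Y=Q@v;Z=Q[:,2]
    vx,vy,x0,y0=cv2.fitLine(np.c_[Y,Z].astype(np.float32),cv2.DIST_HUBER,0,.001,.001).ravel()
    print('fit deg',np.degrees(np.arctan2(vy,vx)),'offset',y0-x0*vy/vx,'radial tip',np.hypot(Y[0],Z[0]),np.degrees(np.arctan2(Z[:3],Y[:3])))
for a in np.radians([36,37.5,39,40.5]):
    print(np.degrees(a),proj('scene',p0+.127*(np.cos(a)*v+np.sin(a)*np.array([0,0,1]))),proj('scene',p0),proj('top',p0+.127*(np.cos(a)*v+np.sin(a)*np.array([0,0,1]))))
```

```text
scene0
[[288.833 291.    290.    290.    291.5   295.    297.    296.8   297.25
  297.    297.    297.5   298.5   298.5   299.    299.5   300.    301.
  301.5   302.    301.6   302.    302.167 302.4   303.    303.5   305.
  305.5   307.5   308.    308.    308.5   309.    309.5   310.    311.25
  312.25  311.    312.    312.    313.    313.5   315.4   315.   ]
 [200.    201.    202.    203.    204.    209.    210.    211.    212.
  213.    214.    215.    216.    217.    218.    219.    220.    221.
  222.    223.    224.    225.    226.    227.    228.    229.    230.
  231.    232.    233.    234.    235.    236.    237.    238.    239.
  240.    241.    242.    243.    244.    245.    246.    247.   ]
 [  6.      8.      7.      4.      4.      1.      4.      5.      4.
    3.      3.      2.      2.      2.      3.      2.      3.      3.
    4.      3.      5.      4.      6.      5.      7.      6.      5.
    4.      4.      5.      5.      4.      3.      4.      3.      4.
    4.      3.      3.      3.      3.      4.      5.      5.   ]]
fit deg 40.95286 offset -0.00579847
[... 748 characters left out ...]
    246.    247.   ]
 [  7.      9.      8.      5.      5.      2.      4.      5.      5.
    3.      2.      2.      2.      2.      3.      2.      3.      3.
    4.      3.      5.      4.      6.      6.      7.      6.      5.
    4.      4.      5.      5.      4.      4.      4.      4.      4.
    4.      3.      3.      3.      3.      4.      5.      5.   ]]
fit deg 40.73003 offset -0.0056300648 radial tip 0.12439225366822013 [38.794 40.144 38.692]
36.0 [288.035 200.128] [315.67  246.777] [325.803 259.973]
37.5 [288.485 199.532] [315.67  246.777] [326.769 260.123]
39.0 [288.956 198.964] [315.67  246.777] [327.771 260.273]
40.5 [289.447 198.425] [315.67  246.777] [328.81  260.424]
```

Run:
```python
import cv2,numpy as np
ims=[cv2.resize(cv2.imread(f'pics/{f}.png')[248:276,310:380],None,fx=10,fy=10,interpolation=cv2.INTER_NEAREST) for f in ('top0','top6')]
cv2.imwrite('pics/tp.png',np.vstack(ims))
a=cv2.resize(cv2.imread('pics/scene6.png')[194:254,280:325],None,fx=10,fy=10,interpolation=cv2.INTER_NEAREST);cv2.imwrite('pics/sp.png',a)
```

```text
(no output)
```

View pics/tp.png

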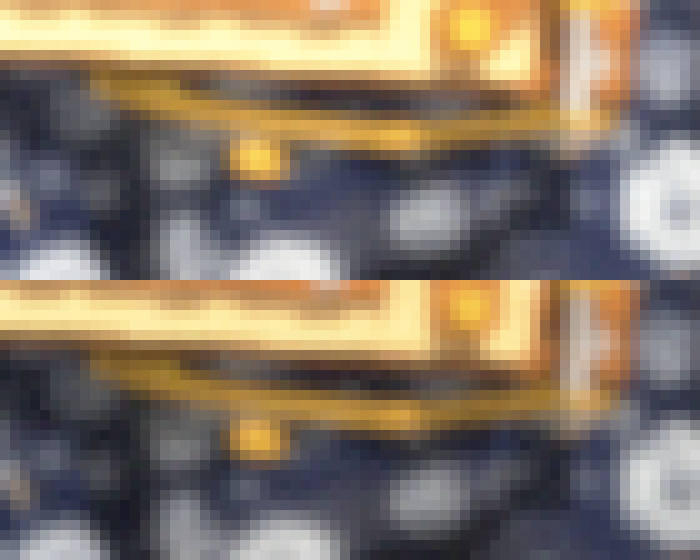

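View pics/sp.png

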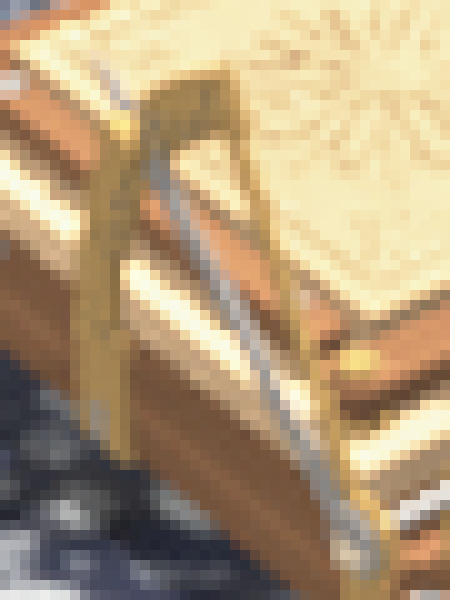

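Run:
```python
from h import *
np.set_printoptions(precision=4,suppress=True)
p0=H-.104*u
o1,d1=ray('top',(335.3,263.2));o2,d2=ray('scene',(291.8,206.2))
A=np.c_[d1,-d2];t=np.linalg.lstsq(A,o2-o1,rcond=None)[0]
a,b=o1+d1*t[0],o2+d2*t[1];print(a,b,np.linalg.norm(a-b))
m=(a+b)/2-H;print('x,y,z',m@u,m@v,m[2],'ang',np.degrees(np.arctan2(m[2],m@v)),'rad',np.hypot(m[2],m@v))
# top ray at plane x offset; radius vs angle
for xo in (-.104,-.110,-.116):
    for nm,uv in(('top',(335.3,263.2)),('scene',(291.8,206.2))):
        q=onpl(nm,uv,H+xo*u,u)-H;print(xo,nm,q@v,q[2],np.degrees(np.arctan2(q[2],q@v)),np.hypot(q[2],q@v))
# pointer line px
for uv in((290.,200.6),(296,211),(302,225),(307.5,235),(313.3,245)):
    q=onpl('scene',uv,p0,u)-p0;print(uv,q@v,q[2],np.degrees(np.arctan2(q[2],q@v)))
```

```text
[ 0.3277 -0.1056  0.1112] [ 0.3285 -0.1063  0.1112] 0.0010492475859295177
x,y,z -0.10963950445657347 0.0811046478390046 0.07123200190627907 ang 41.29195604938674 rad 0.10794425411602555
-0.104 top 0.08675283325961751 0.14499884261370247 59.107909424797725 0.16896957843909138
-0.104 scene 0.08837312913051 0.06506422945677218 36.36215351753894 0.10974135003325454
-0.11 top 0.08146774537439808 0.07205358593644465 41.49093045335946 0.10875988590784919
-0.11 scene 0.07965601630877298 0.07214878495699731 42.168847522421736 0.10747338323954703
-0.116 top 0.07618265748917868 -0.0008916707408124988 -0.6705809314617582 0.07618787553688273
-0.116 scene 0.07093890348703606 0.07923334045722266 48.161395474030556 0.106349660403563
(290.0, 200.6) 0.09471720234262317 0.07740269390223811 39.2556199814138
(296, 211) 0.07217631983530061 0.06016469670237393 39.81389211467389
(302, 225) 0.0502955149641449 0.03264265202995357 32.98426251915918
(307.5, 235) 0.02998124146674851 0.015759237502714386 27.72805825782347
(313.3, 245) 0.008712209319058355 -0.0002847191553745007 -1.8717872236392052
```

The stud on the pointer triangulates to about 41°, and the line fit gives about 41°. I lift to 0.68 rad along the arc, then compare directly.

Request:
{"api": "drive_tool", "payload": {"deltas": [{"dx": 0, "dy": 0, "dz": -0.003, "wx": 0, "wy": 0, "wz": 0}, {"dx": 0, "dy": 0.0002, "dz": -0.0103, "wx": 0, "wy": 0, "wz": 0}, {"dx": 0, "dy": 0.0009, "dz": -0.0206, "wx": 0, "wy": 0, "wz": 0}, {"dx": 0, "dy": 0.0019, "dz": -0.0309, "wx": 0, "wy": 0, "wz": 0}, {"dx": 0, "dy": 0.0034, "dz": -0.0411, "wx": 0, "wy": 0, "wz": 0}, {"dx": 0, "dy": 0.0052, "dz": -0.0512, "wx": 0, "wy": 0, "wz": 0}, {"dx": 0, "dy": 0.0075, "dz": -0.0613, "wx": 0, "wy": 0, "wz": 0}, {"dx": 0, "dy": 0.0102, "dz": -0.0713, "wx": 0, "wy": 0, "wz": 0}, {"dx": 0, "dy": 0.0132, "dz": -0.0811, "wx": 0, "wy": 0, "wz": 0}, {"dx": 0, "dy": 0.0167, "dz": -0.0909, "wx": 0, "wy": 0, "wz": 0}, {"dx": 0, "dy": 0.0205, "dz": -0.1004, "wx": 0, "wy": 0, "wz": 0}, {"dx": 0, "dy": 0.0205, "dz": -0.1004, "wx": 0, "wy": 0, "wz": 0}], "gripper": 0.0}}

```text
time_s: 10.15
tcp_pos: [0.449, 0.0409, 0.1219]
ee_rot: [[0.997, -0.076, -0.0], [-0.076, -0.997, 0.0], [-0.0, -0.0, -1.0]]
wrist_force: [0.1, -2.2, -5.9]
gripper_width: 0.125
```

```bash
python3 look.py 8 scene wrist
python3 - <<'E'
import cv2
a=cv2.imread('pics/scene8.png')[145:285,245:395];cv2.imwrite('pics/scene8z.png',cv2.resize(a,None,fx=4,fy=4,interpolation=cv2.INTER_CUBIC))
E
```

```text
10.15 [0.449  0.0409 0.1219] [[ 0.9971 -0.0764 -0.0004]
 [-0.0764 -0.9971  0.0001]
 [-0.0004 -0.0001 -1.    ]] 0.12476343430879984 [ 0.0604 -2.2109 -5.9007]
piv [559.9093 299.1992] knob [array([760.3553, 184.38  ]), array([769.8403, 193.96  ]), array([777.0261, 203.017 ])] hub [568.54  309.467] hinge [593.7766 203.8853]
```

View pics/scene8z.png

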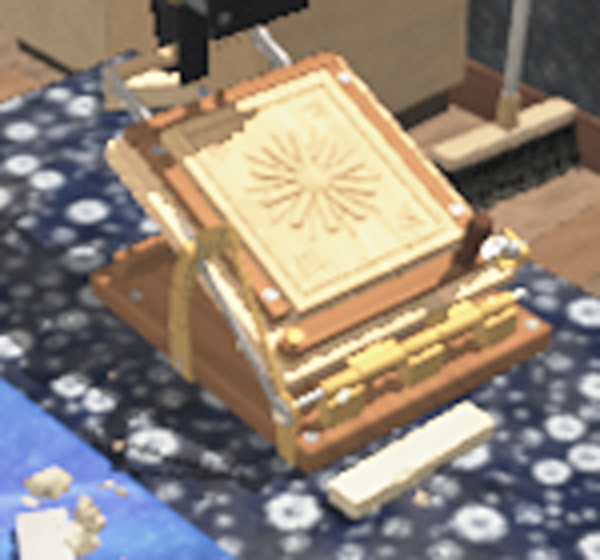

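View pics/wrist8.png

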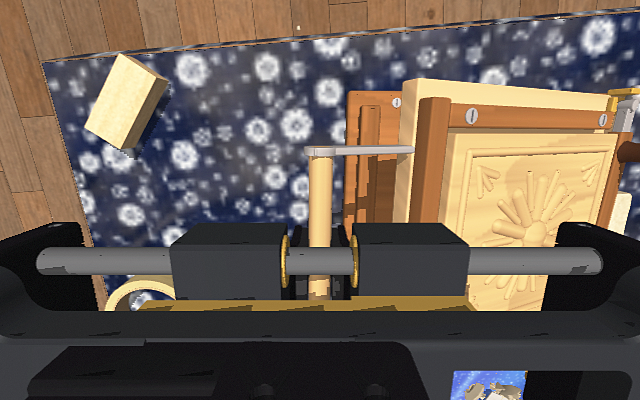

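Request:
{"api": "drive_tool", "payload": {"deltas": [{"dx": 0, "dy": 0.002, "dz": -0.0046, "wx": 0, "wy": 0, "wz": 0}, {"dx": 0, "dy": 0.0043, "dz": -0.0094, "wx": 0, "wy": 0, "wz": 0}, {"dx": 0, "dy": 0.0089, "dz": -0.0187, "wx": 0, "wy": 0, "wz": 0}, {"dx": 0, "dy": 0.0138, "dz": -0.0277, "wx": 0, "wy": 0, "wz": 0}, {"dx": 0, "dy": 0.0191, "dz": -0.0366, "wx": 0, "wy": 0, "wz": 0}, {"dx": 0, "dy": 0.0248, "dz": -0.0452, "wx": 0, "wy": 0, "wz": 0}, {"dx": 0, "dy": 0.0308, "dz": -0.0536, "wx": 0, "wy": 0, "wz": 0}, {"dx": 0, "dy": 0.034, "dz": -0.0577, "wx": 0, "wy": 0, "wz": 0}, {"dx": 0, "dy": 0.0372, "dz": -0.0617, "wx": 0, "wy": 0, "wz": 0}, {"dx": 0, "dy": 0.0372, "dz": -0.0617, "wx": 0, "wy": 0, "wz": 0}, {"dx": 0, "dy": 0.0372, "dz": -0.0617, "wx": 0, "wy": 0, "wz": 0}], "gripper": 0.0}}

```text
time_s: 11.35
tcp_pos: [0.4461, 0.0053, 0.184]
ee_rot: [[0.997, -0.076, 0.0], [-0.076, -0.997, 0.003], [-0.0, -0.003, -1.0]]
wrist_force: [-6.1, 7.0, 2.5]
gripper_width: 0.126
```

```bash
python3 look.py 9 scene top
python3 - <<'E'
import cv2
from h import *
a=cv2.imread('pics/scene9.png')[145:285,245:395];cv2.imwrite('pics/scene9z.png',cv2.resize(a,None,fx=4,fy=4,interpolation=cv2.INTER_CUBIC))
a=cv2.imread('pics/scene9.png')[190:255,275:330];cv2.imwrite('pics/scene9p.png',cv2.resize(a,None,fx=9,fy=9,interpolation=cv2.INTER_NEAREST))
a=cv2.imread('pics/top9.png')[160:275,245:415];cv2.imwrite('pics/top9z.png',cv2.resize(a,None,fx=4.7,fy=4.7,interpolation=cv2.INTER_CUBIC))
s=r.sense();g=np.array(s['tcp_pos'])-[0,0,-.0187]-H;print('angle from grasp',np.arctan2(g[2],g@v),np.hypot(g[2],g@v))
E
```

```text
11.35 [0.4461 0.0053 0.184 ] [[ 0.9971 -0.0761  0.0001]
 [-0.0761 -0.9971  0.0029]
 [-0.0001 -0.0029 -1.    ]] 0.12628578401029394 [-6.059   6.9912  2.5185]
piv [480.924  266.1232] knob [array([612.1438, 170.2479]), array([620.314 , 177.6327]), array([626.7077, 184.6415])] hub [494.0266 277.103 ] hinge [508.3389 188.9771]
angle from grasp 0.6797522011865563 0.2586532260894772
```

View pics/scene9z.png

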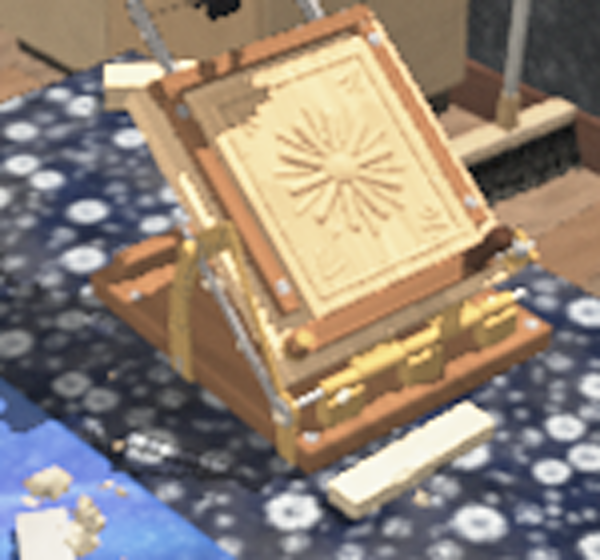

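View pics/scene9p.png

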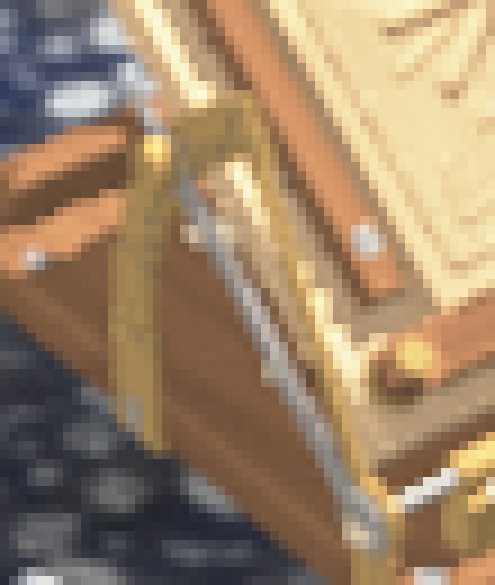

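View pics/top9z.png

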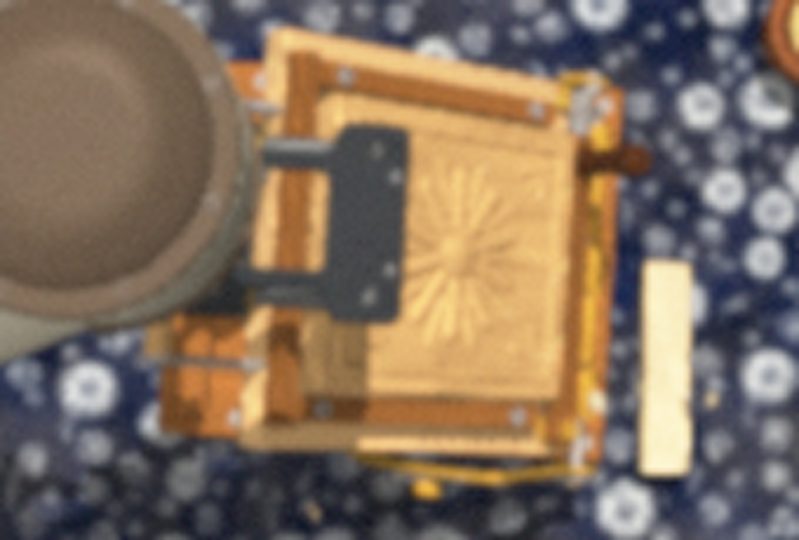

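Run:
```python
import cv2
from h import *
a=cv2.imread('pics/scene9.png')[160:250,272:326];cv2.imwrite('pics/scene9q.png',cv2.resize(a,None,fx=10,fy=6.6,interpolation=cv2.INTER_CUBIC) if 0 else cv2.resize(a,None,fx=6.6,fy=6.6,interpolation=cv2.INTER_CUBIC))
# predicted pixels of board side edges & pointer for angles
for a in (.64,.68,.72):
    yv=np.cos(a)*v+np.sin(a)*np.array([0,0,1]);n=-np.sin(a)*v+np.cos(a)*np.array([0,0,1])
    f=lambda x,y,z:(proj('scene',H+x*u+y*yv+z*n)-[271.6,159.6])*6.6
    print(a,'top edge',f(-.092,.012,.007),f(-.092,.208,.007),'bottom',f(-.092,.012,-.007),f(-.092,.208,-.007),'ptr',f(-.104,0,0),f(-.104,.127,0))
```

```text
0.64 top edge [307.96047047 524.85424069] [32.34011833 56.54860365] bottom [293.1289552  538.76974745] [21.02508158 74.96767799] ptr [290.86069681 575.37059872] [109.78136654 265.70696016]
0.68 top edge [308.89221809 525.09672514] [39.78339952 46.45393792] bottom [293.24760548 537.62752324] [27.56988585 63.80500478] ptr [290.86069681 575.37059872] [114.46818619 259.89732395]
0.72 top edge [309.83936469 525.39802223] [47.76070884 37.03110728] bottom [293.40559903 536.52255896] [34.64871637 53.26791047] ptr [290.86069681 575.37059872] [119.47052334 254.53645302]
```

View pics/scene9q.png

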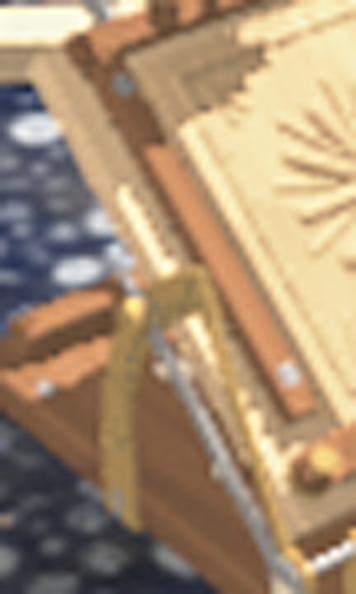

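Run:
```python
import cv2
from h import *
np.set_printoptions(precision=2,suppress=True)
def cen(f,x0,x1,y0,y1):
    im=cv2.imread(f'pics/{f}.png')[y0:y1,x0:x1];hs=cv2.cvtColor(im,cv2.COLOR_BGR2HSV)
    sc=(hs[...,1].astype(float)*hs[...,2]/255);print(f,sc.astype(int).tolist() if 0 else '')
    m=(sc>np.percentile(sc,75))&(hs[...,0]>17)&(hs[...,0]<32)
    n,l,st,c=cv2.connectedComponentsWithStats(m.astype(np.uint8))
    return [(c[i]+[x0,y0],st[i,4]) for i in range(1,n)]
print('stud top',cen('top0',328,344,258,268),cen('top6',328,344,258,268))
print('stud scene',cen('scene0',288,297,202,211),cen('scene6',288,297,202,211),cen('scene9',288,297,202,211))
print('piv top',cen('top6',350,364,245,256)); print('piv scene',cen('scene6',308,322,225,236))
a=cv2.resize(cv2.imread('pics/scene6.png')[222:238,306:326],None,fx=16,fy=16,interpolation=0)
b=cv2.resize(cv2.imread('pics/top6.png')[242:258,346:366],None,fx=16,fy=16,interpolation=0)
c=cv2.resize(cv2.imread('pics/scene9.png')[195:211,282:302],None,fx=16,fy=16,interpolation=0)
d=cv2.resize(cv2.imread('pics/top9.png')[255:271,326:346],None,fx=16,fy=16,interpolation=0)
cv2.imwrite('pics/bl.png',np.vstack([np.hstack([a,b]),np.hstack([c,d])]))
```

```text
top0 
top6 
stud top [(array([336.16, 259.52]), np.int32(25)), (array([335.33, 263.27]), np.int32(15))] [(array([336.04, 259.56]), np.int32(25)), (array([335.33, 263.27]), np.int32(15))]
scene0 
scene6 
scene9 
stud scene [(array([294.5, 202.5]), np.int32(2)), (array([291.89, 206.33]), np.int32(9))] [(array([294., 203.]), np.int32(1)), (array([292.12, 206.88]), np.int32(8))] [(array([296., 202.]), np.int32(1)), (array([291.92, 206.83]), np.int32(12))]
top6 
piv top [(array([356.5, 250.5]), np.int32(16))]
scene6 
piv scene [(array([310. , 227.5]), np.int32(2)), (array([315.5, 229.5]), np.int32(8)), (array([312. , 233.5]), np.int32(2))]
```

View pics/bl.png

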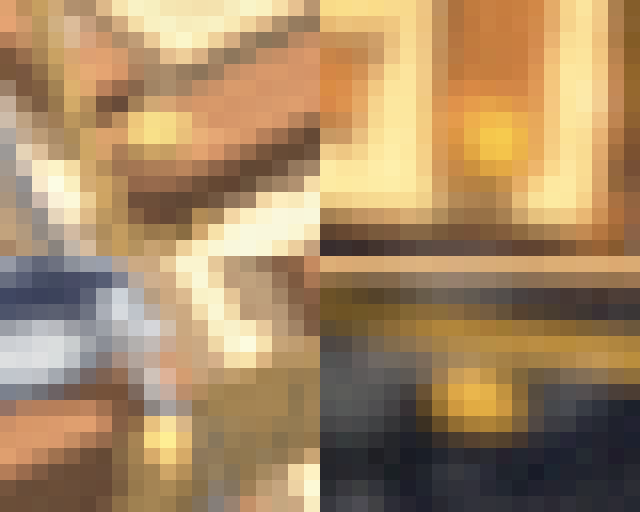

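Run:
```python
from h import *
np.set_printoptions(precision=4,suppress=True)
def tri(a,b):
    o1,d1=ray('top',a);o2,d2=ray('scene',b)
    t=np.linalg.lstsq(np.c_[d1,-d2],o2-o1,rcond=None)[0];p=(o1+d1*t[0]+o2+d2*t[1])/2
    m=p-H;return np.array([m@u,m@v,m[2]]),np.linalg.norm(o1+d1*t[0]-o2-d2*t[1])
p=tri((356.5,250.5),(315.5,229.5));print('pivot screw',p,'expect -.08 .029 ~.022')
for sc in ((291.9,206.3),(292,206.8)):
  s=tri((335.3,263.2),sc);print('stud',s,np.arctan2(s[0][2],s[0][1]))
  q=s[0]-(p[0]-[-.08,.029,.022]);print(' corrected',q,np.arctan2(q[2],q[1]),np.hypot(q[2],q[1]))
```

```text
pivot screw (array([-0.0816,  0.0297,  0.021 ]), np.float64(0.0013823945082323884)) expect -.08 .029 ~.022
stud (array([-0.1096,  0.081 ,  0.071 ]), np.float64(0.0012758331499525927)) 0.7193537693951768
 corrected [-0.108   0.0803  0.0719] 0.7305161348957194 0.10781234248744913
stud (array([-0.1096,  0.0809,  0.0697]), np.float64(0.001489926044003046)) 0.7111661130179943
 corrected [-0.108   0.0801  0.0706] 0.7224380734058375 0.10683301809249403
```

Run:
```python
from h import *
import cv2
np.set_printoptions(precision=4,suppress=True)
def tri(a,b):
    o1,d1=ray('top',a);o2,d2=ray('scene',b)
    t=np.linalg.lstsq(np.c_[d1,-d2],o2-o1,rcond=None)[0];p=(o1+d1*t[0]+o2+d2*t[1])/2
    m=p-H;return np.array([m@u,m@v,m[2]]),np.linalg.norm(o1+d1*t[0]-o2-d2*t[1])
def cen(f,uv,w=3):
    im=cv2.imread(f'pics/{f}.png').astype(float);x,y=map(lambda t:int(round(t)),uv);c=im[y-w:y+w+1,x-w:x+w+1]
    g=c[...,0]/(c[...,2]+30); g=g-np.percentile(g,70);g[g<0]=0   # whiteness: blue relative to red
    yy,xx=np.mgrid[y-w:y+w+1,x-w:x+w+1];return np.array([(g*xx).sum(),(g*yy).sum()])/g.sum()
q=lambda x,y:np.array([272+x/6.6,160+y/6.6])-.4
out=[]
for t,sc in (((323,408),(122,83)),((517,415),(288,373))):
    a=cen('top9',tz(*t));b=cen('scene9',q(*sc));print(tz(*t),a,q(*sc),b)
    P,e=tri(a,b);out.append(P);print(P,e,'polar',np.hypot(P[1],P[2]),np.arctan2(P[2],P[1])-np.arcsin(.018/np.hypot(P[1],P[2])))
d=out[0]-out[1];print('slope',np.arctan2(d[2],d[1]),np.linalg.norm(d))
```

```text
[313.3234 246.4085] [313.2475 246.6483] [290.0848 172.1758] [290.2177 172.2422]
[-0.0743  0.1324  0.1257] 0.0004810022698983532 polar 0.1825263962406341 0.6607432185301468
[354.6    247.8979] [354.7507 248.3013] [315.2364 216.1152] [315.3775 216.22  ]
[-0.0754  0.0377  0.0515] 0.0015282972410720255 polar 0.06384135198173564 0.6539413175526034
slope 0.6642108830869321 0.12027020892736731
```

By the same two-camera method the board reads 0.66 (arm geometry says 0.68) and the pointer stud 0.71–0.72. I raise it by about 0.045 rad.

Request:
{"api": "drive_tool", "payload": {"deltas": [{"dx": 0, "dy": 0.001, "dz": -0.0013, "wx": 0, "wy": 0, "wz": 0}, {"dx": 0, "dy": 0.003, "dz": -0.0036, "wx": 0, "wy": 0, "wz": 0}, {"dx": 0, "dy": 0.005, "dz": -0.006, "wx": 0, "wy": 0, "wz": 0}, {"dx": 0, "dy": 0.0067, "dz": -0.008, "wx": 0, "wy": 0, "wz": 0}, {"dx": 0, "dy": 0.0075, "dz": -0.0089, "wx": 0, "wy": 0, "wz": 0}, {"dx": 0, "dy": 0.0075, "dz": -0.0089, "wx": 0, "wy": 0, "wz": 0}, {"dx": 0, "dy": 0.0075, "dz": -0.0089, "wx": 0, "wy": 0, "wz": 0}, {"dx": 0, "dy": 0.0075, "dz": -0.0089, "wx": 0, "wy": 0, "wz": 0}, {"dx": 0, "dy": 0.0075, "dz": -0.0089, "wx": 0, "wy": 0, "wz": 0}], "gripper": 0.0}}

```text
time_s: 12.35
tcp_pos: [0.4455, -0.0019, 0.1929]
ee_rot: [[0.997, -0.076, -0.0], [-0.076, -0.997, 0.003], [-0.0, -0.003, -1.0]]
wrist_force: [-6.6, 7.9, 2.5]
gripper_width: 0.125
```

```bash
python3 look.py 10 scene top wrist
python3 - <<'E'
import cv2
from h import *
a=cv2.imread('pics/scene10.png')[145:285,245:395];cv2.imwrite('pics/scene10z.png',cv2.resize(a,None,fx=4,fy=4,interpolation=cv2.INTER_CUBIC))
a=cv2.imread('pics/scene10.png')[160:250,272:326];cv2.imwrite('pics/scene10q.png',cv2.resize(a,None,fx=6.6,fy=6.6,interpolation=cv2.INTER_CUBIC))
a=cv2.imread('pics/top10.png')[160:275,245:415];cv2.imwrite('pics/top10z.png',cv2.resize(a,None,fx=4.7,fy=4.7,interpolation=cv2.INTER_CUBIC))
s=r.sense();g=np.array(s['tcp_pos'])-[0,0,-.0187]-H;print('angle from grasp',np.arctan2(g[2],g@v),np.hypot(g[2],g@v))
E
```

```text
12.35 [ 0.4455 -0.0019  0.1929] [[ 0.9971 -0.0758 -0.    ]
 [-0.0758 -0.9971  0.0031]
 [-0.0003 -0.0031 -1.    ]] 0.12461168032668893 [-6.6004  7.8989  2.5419]
piv [470.0211 262.3237] knob [array([594.0347, 168.7639]), array([602.0361, 175.9123]), array([608.3182, 182.6991])] hub [483.5875 273.3114] hinge [496.7174 187.2673]
angle from grasp 0.7244932630023174 0.25893096350205586
```

View pics/scene10z.png

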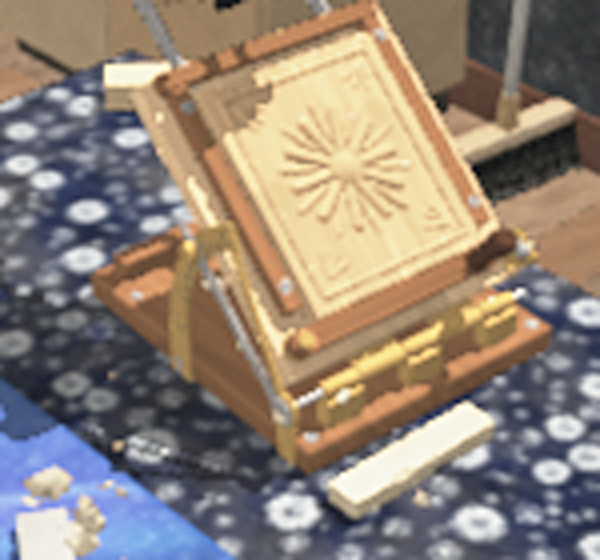

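View pics/scene10q.png

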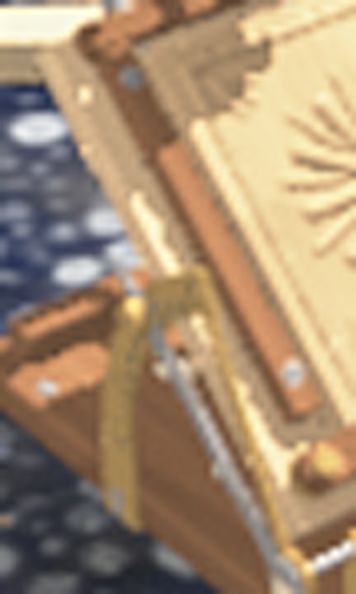

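View pics/top10z.png

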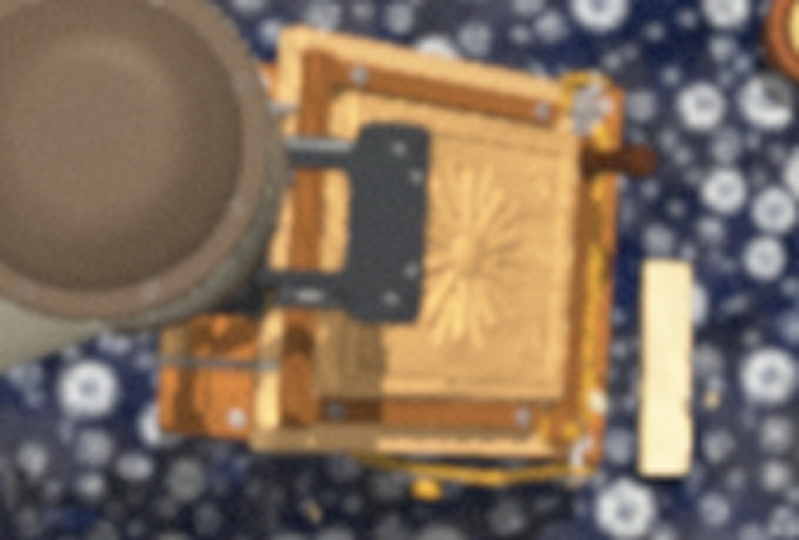

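View pics/wrist10.png

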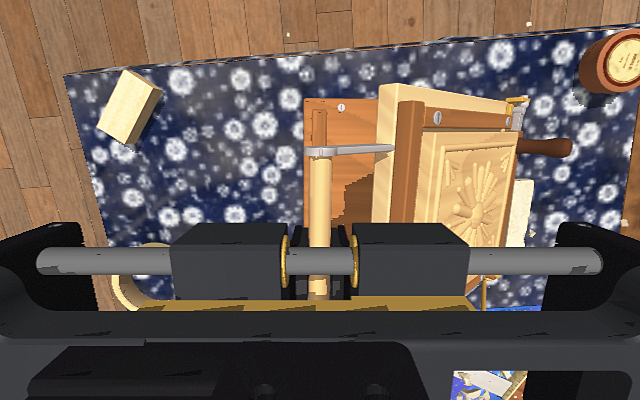

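Run:
```python
from h import *
import cv2
np.set_printoptions(precision=4,suppress=True)
def tri(a,b):
    o1,d1=ray('top',a);o2,d2=ray('scene',b)
    t=np.linalg.lstsq(np.c_[d1,-d2],o2-o1,rcond=None)[0];p=(o1+d1*t[0]+o2+d2*t[1])/2
    m=p-H;return np.array([m@u,m@v,m[2]]),np.linalg.norm(o1+d1*t[0]-o2-d2*t[1])
def cen(f,uv,w=3):
    im=cv2.imread(f'pics/{f}.png').astype(float);x,y=map(lambda t:int(round(t)),uv);c=im[y-w:y+w+1,x-w:x+w+1]
    g=c[...,0]/(c[...,2]+30); g=g-np.percentile(g,70);g[g<0]=0
    yy,xx=np.mgrid[y-w:y+w+1,x-w:x+w+1];return np.array([(g*xx).sum(),(g*yy).sum()])/g.sum()
q=lambda x,y:np.array([272+x/6.6,160+y/6.6])-.4
z4=lambda x,y:np.array([245+x/4,145+y/4])-.4
def ang(pairs):
    out=[]
    for t,sc in pairs:
        P,e=tri(cen('top10',tz(*t)),cen('scene10',sc));rr=np.hypot(P[1],P[2]);out.append(P)
        print(P,e,'rad',rr,'ang',np.arctan2(P[2],P[1])-np.arcsin(.018/rr))
    d=out[0]-out[1];print('slope',np.arctan2(d[2],d[1]),np.linalg.norm(d))
ang([((337,410),q(130,77)),((522,417),q(292,374))])
ang([((358,73),z4(378,33)),((543,110),z4(475,202))])
# pointer strip now against the dark base: image line fit
im=cv2.imread('pics/scene10.png');hsv=cv2.cvtColor(im,cv2.COLOR_BGR2HSV)
P=[]
for y in list(range(212,242)):
    xc=290+(y-199)*.531
    row=[(x,hsv[y,x,1],hsv[y,x,2]) for x in range(int(xc)-4,int(xc)+6)]
    xs=[x for x,sa,va in row if sa<80 and va>70]
    if xs:P.append((np.mean(xs),y,len(xs)))
P=np.array(P);print(P.T)
c=np.polyfit(P[:,1],P[:,0],1);print('dx/dy',c[0],'x at 246.8',np.polyval(c,246.8),'x at 199',np.polyval(c,199))
for a in (.66,.7,.74,.78):
    f=lambda r_:proj('scene',H-.104*u+r_*(np.cos(a)*v+np.sin(a)*np.array([0,0,1])));A,B=f(.01),f(.1);print(a,(B-A)[0]/(B-A)[1])
```

```text
[-0.0743  0.1266  0.1313] 0.000706987290016156 rad 0.18240670035309833 ang 0.7048093267995984
[-0.0752  0.0353  0.0532] 0.0013249984926739981 rad 0.06383350698212713 ang 0.6988772315422147
slope 0.7078352115702857 0.12017092673627094
[0.0729 0.1251 0.1311] 0.00012260404276052421 rad 0.18121258857917455 ang 0.7090565044610619
[0.0723 0.0338 0.052 ] 0.00012068683237398016 rad 0.06203314458363648 ang 0.7010042481484746
slope 0.7130180569820098 0.12081143076425999
[[296.  296.5 298.  297.5 297.5 298.5 299.  300.  300.  301.  301.5 302.
  302.5 303.  303.5 304.  304.5 305.  305.5 305.5 306.5 307.  307.5 308.
  309.  309.5 310.  310.5 311.  311. ]
 [212.  213.  214.  215.  216.  217.  218.  219.  220.  221.  222.  223.
  224.  225.  226.  227.  228.  229.  230.  231.  232.  233.  234.  235.
  236.  237.  238.  239.  240.  241. ]
 [  3.    4.    5.    6.    6.    4.    3.    3.    3.    3.    4.    3.
    4.    3.    4.    3.    4.    3.    4.    4.    4.    3.    4.    3.
    3.    4.    3.    4.    3.    3. ]]
dx/dy 0.5279199110122346 x at 246.8 314.41677419354846 x at 199 289.18220244716366
0.66 0.571855486854969
0.7 0.5465893541273148
0.74 0.5219606971237798
0.78 0.49786960020636517
```

Two-camera readings: board about 0.706, pointer 0.71–0.73 (clean line fit 0.73). I nudge +0.01 rad and let it settle.

Request:
{"api": "drive_tool", "payload": {"deltas": [{"dx": 0, "dy": 0.001, "dz": -0.001, "wx": 0, "wy": 0, "wz": 0}, {"dx": 0, "dy": 0.0018, "dz": -0.002, "wx": 0, "wy": 0, "wz": 0}, {"dx": 0, "dy": 0.0018, "dz": -0.002, "wx": 0, "wy": 0, "wz": 0}, {"dx": 0, "dy": 0.0018, "dz": -0.002, "wx": 0, "wy": 0, "wz": 0}, {"dx": 0, "dy": 0.0018, "dz": -0.002, "wx": 0, "wy": 0, "wz": 0}, {"dx": 0, "dy": 0.0018, "dz": -0.002, "wx": 0, "wy": 0, "wz": 0}, {"dx": 0, "dy": 0.0018, "dz": -0.002, "wx": 0, "wy": 0, "wz": 0}, {"dx": 0, "dy": 0.0018, "dz": -0.002, "wx": 0, "wy": 0, "wz": 0}, {"dx": 0, "dy": 0.0018, "dz": -0.002, "wx": 0, "wy": 0, "wz": 0}, {"dx": 0, "dy": 0.0018, "dz": -0.002, "wx": 0, "wy": 0, "wz": 0}], "gripper": 0.0}}

```text
time_s: 13.5
tcp_pos: [0.4453, -0.0036, 0.195]
ee_rot: [[0.997, -0.076, 0.0], [-0.076, -0.997, 0.003], [-0.0, -0.003, -1.0]]
wrist_force: [-7.9, 8.8, 3.4]
gripper_width: 0.127
```

```bash
python3 look.py 11 scene top
python3 - <<'E'
from h import *
import cv2
s=r.sense();g=np.array(s['tcp_pos'])-[0,0,-.0187]-H;print('angle',np.arctan2(g[2],g@v),np.hypot(g[2],g@v),s['wrist_force'],s['gripper_width'],np.abs(s['joint_velocities']).max())
a=cv2.imread('pics/scene11.png')[145:285,245:395];cv2.imwrite('pics/scene11z.png',cv2.resize(a,None,fx=4,fy=4,interpolation=cv2.INTER_CUBIC))
E
```

```text
13.5 [ 0.4453 -0.0036  0.195 ] [[ 0.9971 -0.0757  0.    ]
 [-0.0757 -0.9971  0.0032]
 [-0.0002 -0.0032 -1.    ]] 0.1274520490615962 [-7.9219  8.8349  3.3639]
piv [467.5375 261.491 ] knob [array([589.9683, 168.441 ]), array([597.9333, 175.5376]), array([604.1915, 182.2757])] hub [481.2088 272.4801] hinge [494.0726 186.8957]
angle 0.735002203594997 0.25902823762985056 [-6.68635984  8.05730831  3.25147755] 0.13001704245543338 0.09919927911020392
```

View pics/scene11z.png

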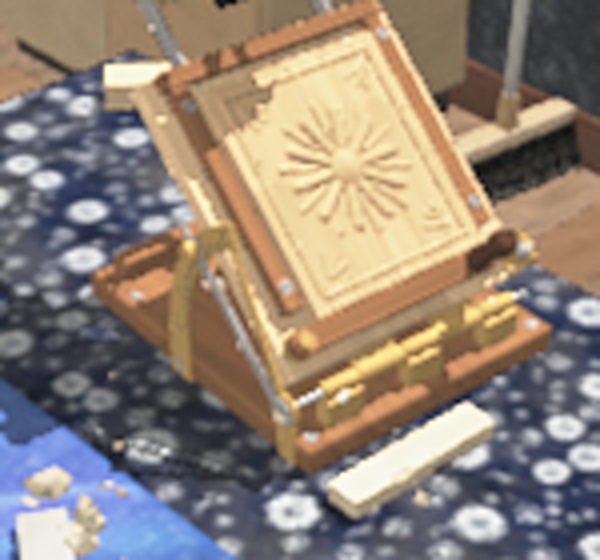

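The picture shows the board held in line with the pointer, with the keeper bar across the panel's lower edge, the panel between its fences and the strip untouched. Forces are steady, so I hand the job in.

```bash
python3 -c "
from station import ticket
print(ticket.finish_job())"
```

```text
the job is handed in; nothing more can be done
None
```

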